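# Pack the bike lights, measure and print the parcel label

### The job

Get the parcel ready: put every blue bike light into the open cardboard carton, then swing the carton's flap fully shut so its tab drops behind the rim. Next take the carton's two sizes: draw the sprung tape out by its steel tab until the tab is level with the brass pointer nearer the tape's case and hold it there for a good second and a half, draw it on to the farther pointer and hold it there as long, then let the blade wind fully home. Then press the label printer's keys right down one at a time, round key first, then the square key, then the long bar, and leave everything else on the board where it is.

Things in the scene. Friction and masses are not known exactly. Their poses are not given: they have to be found in the camera images.
- light0: A blue plastic bike light, a rounded block 50 long (own x) x 34 wide (own y) x 30 high (own z) mm, 60 to 130 g; origin at the centre of its underside. All lights are alike; two to four are present. Lying any way up in the carton will do, as long as it lies below the rim
- light1: A blue plastic bike light, a rounded block 50 long (own x) x 34 wide (own y) x 30 high (own z) mm, 60 to 130 g; origin at the centre of its underside. All lights are alike; two to four are present. Lying any way up in the carton will do, as long as it lies below the rim
- light2: A blue plastic bike light, a rounded block 50 long (own x) x 34 wide (own y) x 30 high (own z) mm, 60 to 130 g; origin at the centre of its underside. All lights are alike; two to four are present. Lying any way up in the carton will do, as long as it lies below the rim
- light3: A blue plastic bike light, a rounded block 50 long (own x) x 34 wide (own y) x 30 high (own z) mm, 60 to 130 g; origin at the centre of its underside. All lights are alike; two to four are present. Lying any way up in the carton will do, as long as it lies below the rim
- carton: Fixed open cardboard carton, outside 188 (own x) x 148 (own y) x 55 (own z) mm, walls and floor 4 mm (inside 180 x 140, floor at own z = 4 mm); origin at the centre of its underside. Its flap is hinged along the top of its own +y wall (hinge line at own y = +74 mm, z = +55 mm, parallel to own x)
- flap (a joint): Angle of the carton's flap in rad: 0 = shut (flat, its top 59 mm above the board), pi/2 = upright, up to 2.4; starts at 1.85 to 2.2, leaning out to the carton's own +y. A 188 x 148 x 4 mm panel, 50 g, with a 14 mm deep tab 7 mm inside its free edge that goes inside the carton's -y wall. A stiff hinge (0.07 N m) keeps it where it is left; push it over from outside and press it down
- tape: Fixed sprung tape measure on a wooden rail: rail 270 x 50 x 12 mm along own x, from own x = -125 to +145 mm; a 75 x 36 x 53 mm case stands on it from own x = +65 to +140 mm (top 65 mm above the board). Origin under the tab's home position, at board level. The yellow blade is pulled out of the case along own -x, 18 mm above the board
- tape_blade (a joint): How far the blade is pulled out beyond home, in m: 0 = home, range 0 to 0.12, along the tape's own -x. A spring pulls it home with 3 N at 0 and 25 N/m more on the way (5.5 N at 0.1)
- tape_tab (a point): Centre of the steel tab at the blade's end: an upright plate 12 (along the rail) x 28 (across) x 30 mm high, spanning 16 to 46 mm above the board, this point at 31 mm. At home it stands 65 mm in front of the case; it can be straddled and gripped from above with the fingers in front of and behind it
- pointer_near: Fixed brass pointer beside the rail, the one nearer the tape's case (35 to 58 mm from the tab's home): an upright fin 4 mm thick along the rail, 12 mm wide, 45 mm high, centred 32 mm to the tape's own +y side. Origin on the rail's centre line at board level, level with the fin, axes parallel to the tape's: the tab's centre is drawn level with it, own x offset zero
- pointer_far: Fixed brass pointer beside the rail, the one farther from the case (80 to 106 mm from the tab's home): an upright fin 4 mm thick along the rail, 12 mm wide, 45 mm high, centred 32 mm to the tape's own +y side. Origin on the rail's centre line at board level, level with the fin, axes parallel to the tape's: the tab's centre is drawn level with it, own x offset zero
- printer: Fixed white label printer, 120 (own x) x 130 (own y) x 50 mm high; origin at the centre of its underside. Three grey keys on its top stand 10 mm proud
- key_round_top (a point): Centre of the top of the round key, 20 mm across, at the printer's own (-35, +32) mm, 60 mm above the board when up
- key_round (a joint): Travel of that key in m: 0 = up, 0.006 = right down (counts as pressed beyond 0.004); sprung, 1.4 N to start and about 4 N right down
- key_square_top (a point): Centre of the top of the square key, 20 x 20 mm, at the printer's own (-35, -32) mm, 60 mm above the board when up
- key_square (a joint): Travel of that key in m: 0 = up, 0.006 = right down (counts as pressed beyond 0.004); sprung, 1.4 N to start and about 4 N right down
- key_bar_top (a point): Centre of the top of the long bar key, 16 (own x) x 50 (own y) mm, at the printer's own (+12, 0) mm, 60 mm above the board when up
- key_bar (a joint): Travel of that key in m: 0 = up, 0.006 = right down (counts as pressed beyond 0.004); sprung, 1.4 N to start and about 4 N right down
- padlock: Steel padlock with open shackle, lying, body 45 x 42 x 22 mm; a bystander, to be left where it is; origin at the centre of its underside
- egg_cup: Green glazed egg cup, 46 mm across, 55 mm high; a bystander, to be left where it is; origin at the centre of its underside
- opener: Chrome bottle opener lying flat, 105 x 22 x 6 mm; a bystander, to be left where it is; origin at the centre of its underside
- mug: White mug, 80 mm across, 90 mm high; a bystander, to be left where it is; origin at the centre of its underside
- jar: Jar with a white cap, 64 mm across, 85 mm high; a bystander, to be left where it is; origin at the centre of its underside
- specs_case: Black spectacles case, 50 x 130 x 35 mm; a bystander, to be left where it is; origin at the centre of its underside
Mind the look-alikes: they are no part of the job. Leave any pink or red look-alike of the light2 alone.

How it is judged:
On the way, in this order (a step that is already met when the one before it is completed fails the run):
1. every bike light lies in the carton (x of light0 in the frame of carton between -0.095 and 0.095 m and y of light0 in the frame of carton between -0.075 and 0.075 m and z of light0 in the frame of carton between -0.002 and 0.045 m and x of light1 in the frame of carton between -0.095 and 0.095 m and y of light1 in the frame of carton between -0.075 and 0.075 m and z of light1 in the frame of carton between -0.002 and 0.045 m and x of light2 in the frame of carton between -0.095 and 0.095 m and y of light2 in the frame of carton between -0.075 and 0.075 m and z of light2 in the frame of carton between -0.002 and 0.045 m and x of light3 in the frame of carton between -0.095 and 0.095 m and y of light3 in the frame of carton between -0.075 and 0.075 m and z of light3 in the frame of carton between -0.002 and 0.045 m), for 0.3 s.
2. the flap is shut (value of joint flap below 0.06 rad), for 0.3 s.
3. the tape's tab is held level with the nearer pointer (within 5 mm) for 1.2 s (x of tape_tab in the frame of pointer_near between -0.005 and 0.005 m), for 1.2 s.
4. the tape's tab is held level with the farther pointer (within 5 mm) for 1.2 s (x of tape_tab in the frame of pointer_far between -0.005 and 0.005 m), for 1.2 s.
5. the blade is wound home (value of joint tape_blade below 0.005 m), for 0.2 s.
6. the round key is pressed down (value of joint key_round above 0.004 m), for 0.05 s.
7. the square key is pressed down (value of joint key_square above 0.004 m), for 0.05 s.
8. the bar key is pressed down (value of joint key_bar above 0.004 m), for 0.05 s.
At the end, for the whole second after the job is handed in: Every bike light present lies inside the carton with its origin below 45 mm above the carton's base, the flap is shut (under 0.06 rad), the tape blade is home (under 5 mm) and all three keys are up again (under 2 mm) (all of step 1 and value of joint flap below 0.06 rad and value of joint tape_blade below 0.005 m and value of joint each of key_round, key_square, key_bar below 0.002 m); the robot touches nothing.
It fails at once if a bystander (padlock, egg cup, bottle opener, mug, jar, spectacles case) is moved more than 50 mm (distance of any of padlock, egg_cup, opener, mug, jar, specs_case from where it was at the start of the episode above 0.05 m).
It fails at once if two printer keys are pressed at once (value of joint each of key_round, key_square above 0.003 m or value of joint each of key_round, key_bar above 0.003 m or value of joint each of key_square, key_bar above 0.003 m).
Of light0, light1, light2, light3 only 2 to 4 are there at a start; the rules pass over those that are not, and their reading is None.
At some moment in a run one of light0, light1, light2, light3 may be knocked a few centimetres aside while the robot is not near it.
Once in a run the grip may slacken for a moment while it holds something.
It also fails if it takes over 210 s, if anything falls off the work surface, if the arm or the gripper's body presses on something with over 40 N, if the wrist force passes 120 N, or if a joint passes its speed limit or range.

### The arm

A 7-joint arm with a two-finger parallel gripper is mounted at the origin on the work surface. World frame = base frame: x ahead of the robot, y to its left, z up, the work surface at z = 0. Lengths are in m, angles in rad, forces in N, time in s.
With the tool pointing down it reaches from about 0.425 to 0.875 m from the base axis. Payload 4.7 kg.
Tool frame: the origin (TCP) lies midway between the tips of the shut fingers; the grasp point (between the pads) lies 19 mm behind it; y points along the fingers, z is the direction in which the jaws open and shut, and the axes are right-handed (so a half turn about y gives the same grasp; the last joint's range is limited). The gripper opens to 87 mm and grips with 3 to 60 N. Pads are 19 mm wide; open, the fingers measure 117 mm over their backs; the gripper's body (75 mm by 190 mm) begins 51 mm behind the grasp point.
Start: joints at [1.194, 0.321, -0.07, 1.45, 0.023, 1.371, -0.057], TCP at [0.248, -0.601, 0.223] pointing down, gripper open.
Joint ranges: [-2.86, 2.86], [-0.3, 2.09], [-1.38, 1.24], [0.06, 2.45], [-1.56, 4.7], [0.09, 2.05], [-2.69, 2.69]. Speed limits (rad/s): [2.57, 2.57, 3.14, 3.14, 3.14, 3.14, 3.14].

### API

Orientations are given as a rotation vector (axis times angle).
In Python, from bench import ctrl gives the robot as it stands.
- The arm moves only by the tool play_rows, never from a script. Its arguments are lists of equal length, an entry for each row: "translation": the shift along the tool's x, y, z in mm, a list of three; "turn": the turn, a rotation vector about the tool's x, y, z in rad, a list of three; "fingers": the opening, from -1 (shut) to 1 (fully open), so that 0 is half open. In form: {"translation": [[dx, dy, dz], ...], "turn": [[wx, wy, wz], ...], "fingers": [fingers, ...]}. A call has exactly 10 rows; each row shifts and turns the commanded pose from where the row before left it, along the tool's axes as they then stand; what a row does not reach is not made up. A row lasts 1/12 s, in which the tool goes at most 41.7 mm and 7.16 degrees, less where a joint would pass 70% of its speed; a pose out of reach is approached as far as the arm can. A call with a gripper value outside its range is refused whole. The fingers move at their own pace and stop on an object; "grip_force" is the grip in N (left out, the last holds). Time passes only in rows, so rows that do not move let the fingers close, or fill a call up. It gives the time, the measured TCP pose, the force and the opening at its end, in the units of the state.
- ctrl.get_state(): the state, without advancing time (a new reading comes with each control period).
- ctrl.get_image(name): name is "side" or "top" or "wrist"; returns the picture (480x640x3 uint8, blue, green, red); there is no depth.
- ctrl.camera_info(name): a dict with "camera_matrix" (3x3 intrinsics, pixels), "R" (3x3) and "t" (3): a world point X has camera coordinates R X + t. Camera axes: x right, y down, z forward; pixel columns grow to the right and rows downward; lengths in m; the calibration is good to about 2 mm. A picture is of the moment at which its call begins: read the wrist's pose just before it. camera_info takes no time and is no camera call; for the wrist camera it gives the pose at the moment of the call.
- ctrl.close_job(): hands the job in, once; it reports no verdict.
The state is a dict: "time": time; "joint_positions": joint angles; "qd": joint speeds; "joint_torque": joint torques, N m; "position": TCP position; "tool_rot": TCP orientation; "ft_force": force on the tool from outside, world axes, zero at the start; "torque": the same for the moment, N m; "grip_width": opening from 0.0 (shut) to 1.0 (fully open).
Only numpy, scipy, OpenCV 4.12 (cv2) and the standard library are available. Lean on these libraries where they do the work, as an engineer would, in place of code of your own. Each camera call takes 0.05 s, during which the arm holds its last target.

## Working session

There is one attempt and no reset: what is moved stays moved. The work goes in short steps, Python scripts to look and compute and a tool call to move; the robot and the scene stay as the last step left them, time stands still between calls to the robot, and variables do not carry over. Pictures are saved under pics/ and viewed, and the job is handed in when it is done.

Besides the shell and the picture viewer there is one more tool, called after "Call:" by a JSON object that holds its "method" and its "body". play_rows: Moves the arm, as the interface text tells. Its arguments: {"type":"object","properties":{"translation":{"type":"array"},"turn":{"type":"array"},"fingers":{"type":"array"},"grip_force":{"type":"number"}},"required":["translation","turn","fingers"]}

```bash
ls; mkdir -p pics; python3 - <<'E'
from bench import ctrl
import cv2
s=ctrl.get_state()
print({k:s[k] for k in ('time','position','tool_rot','ft_force','grip_width')})
for n in('top','side'):
    cv2.imwrite(f'pics/{n}0.png',ctrl.get_image(n))
    print(n,ctrl.camera_info(n))
E
```

```text
pics
{'time': 0.0, 'position': array([ 0.24732326, -0.60051164,  0.22146916]), 'tool_rot': array([-0.3978317 ,  2.00918355, -2.00539024]), 'ft_force': array([ 0.13733473, -0.10529092,  0.29938393]), 'grip_width': 1.0028138731105638}
top {'camera_matrix': array([[550.33898027,   0.        , 322.36938369],
       [  0.        , 550.33898027, 244.22888166],
       [  0.        ,   0.        ,   1.        ]]), 'R': array([[ 0.00161794, -0.99997687,  0.00660674],
       [-0.9944558 , -0.0023036 , -0.10513016],
       [ 0.10514294, -0.00640001, -0.99443652]]), 't': array([0.00633169, 0.58917795, 1.39686653])}
side {'camera_matrix': array([[433.46693657,   0.        , 318.23110918],
       [  0.        , 433.46693657, 239.77626929],
       [  0.        ,   0.        ,   1.        ]]), 'R': array([[-0.79831047, -0.60217077, -0.00952702],
       [-0.39122839,  0.53055664, -0.7519641 ],
       [ 0.45786542, -0.59657357, -0.65913522]]), 't': array([0.48368009, 0.29724294, 0.82336519])}
```

View pics/top0.png

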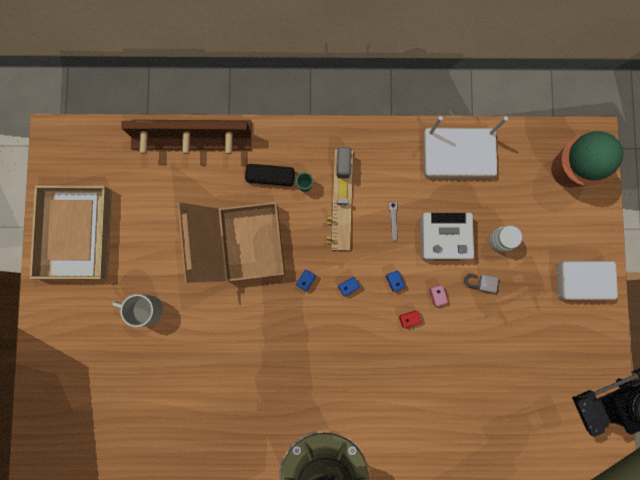

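View pics/side0.png

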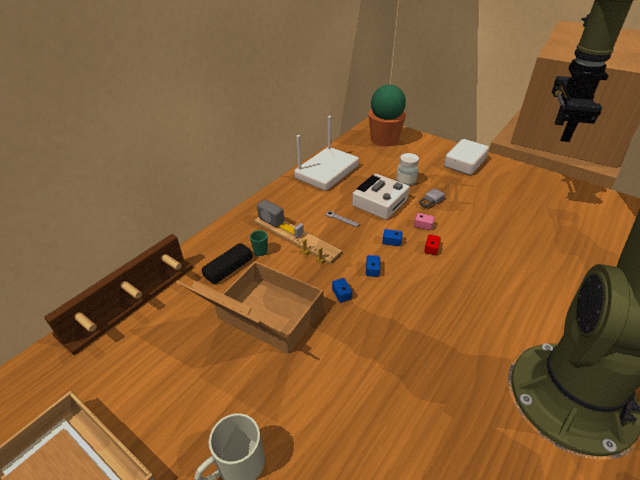

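The top view shows three blue lights at (306,281), (348,287) and (396,282). The look-alikes are pink at (439,296) and red at (410,319), and both are to be left alone. The carton is at (250,243) with its flap leaning left. The tape runs from (343,160) to (343,245), with its pointers at (331,222) and (331,240). The printer is at (448,237).

```bash
cat > h.py <<'E'
import numpy as np, cv2
from scipy.spatial.transform import Rotation as Ro
from bench import ctrl
def ray(ci,px):
    K=ci['camera_matrix'];d=np.linalg.inv(K)@np.array([px[0],px[1],1.]);R=ci['R']
    return -R.T@ci['t'], R.T@d
def onplane(ci,px,z):
    o,d=ray(ci,px); return o+d*(z-o[2])/d[2]
def proj(ci,X):
    c=ci['R']@np.asarray(X,float)+ci['t']; p=ci['camera_matrix']@c; return p[:2]/p[2]
def st():
    s=ctrl.get_state(); R=Ro.from_rotvec(s['tool_rot']).as_matrix(); return s,R
def blobs(m,a=15):
    n,l,stt,c=cv2.connectedComponentsWithStats(m.astype(np.uint8))
    return [(i,c[i],stt[i]) for i in range(1,n) if stt[i][4]>=a],l
def plan(pos,yaw,wrap=True):
    """tool down; yaw=angle of tool z axis in world; total move in present tool axes (mm) & turn"""
    s,R=st()
    z=np.array([np.cos(yaw),np.sin(yaw),0]);y=np.array([0,0,-1.]);x=np.cross(y,z)
    T=np.c_[x,y,z]
    if wrap:
        T2=np.c_[-x,y,-z]
        if np.trace(R.T@T2)>np.trace(R.T@T): T=T2
    w=Ro.from_matrix(R.T@T).as_rotvec()
    d=np.asarray(pos)-s['position']
    print('pos',s['position'].round(4),'t',round(s['time'],2),'F',s['ft_force'].round(1),'g',round(s['grip_width'],3))
    print('turn',w.round(4),'shift now-axes',(R.T@d*1000).round(1),'shift after turn',(T.T@d*1000).round(1))
    return T
E
python3 - <<'E'
from h import *
im=cv2.imread('pics/top0.png');ci=ctrl.camera_info('top')
hsv=cv2.cvtColor(im,cv2.COLOR_BGR2HSV)
m=cv2.inRange(hsv,(100,120,50),(130,255,255))
b,l=blobs(m>0,20)
for i,c,s in b:
    r=cv2.minAreaRect(cv2.findContours((l==i).astype(np.uint8),0,1)[0][0])
    print(c.round(1),s,onplane(ci,c,.025).round(4),r)
s,R=st();print(R.round(3))
print(ctrl.camera_info('wrist'))
crop=im[190:330,160:500];cv2.imwrite('pics/c1.png',cv2.resize(crop,(0,0),fx=2.35,fy=2.35,interpolation=2))
crop=im[140:260,320:480];cv2.imwrite('pics/c2.png',cv2.resize(crop,(0,0),fx=4.9,fy=4.9,interpolation=2))
E
```

```text
[305.6 279.8] [297 270  18  21 213] [0.4971 0.0506 0.025 ] ((305.5561828613281, 279.9101257324219), (12.083976745605469, 18.125965118408203), 32.00538635253906)
[395.1 280.6] [386 271  19  20 231] [ 0.4954 -0.1812  0.025 ] ((395.10003662109375, 280.7000427246094), (18.335756301879883, 12.969194412231445), 63.43495178222656)
[348.6 286.1] [339 277  20  19 218] [ 0.4811 -0.0604  0.025 ] ((348.5615234375, 286.1076965332031), (12.155402183532715, 18.48117446899414), 60.2551155090332)
[[-0.925 -0.001  0.381]
 [-0.381  0.002 -0.925]
 [ 0.    -1.    -0.002]]
{'camera_matrix': array([[405.42215593,   0.        , 325.67940693],
       [  0.        , 405.42215593, 242.73219678],
       [  0.        ,   0.        ,   1.        ]]), 'R': array([[ 0.38032446, -0.92485244, -0.00112482],
       [-0.89136207, -0.3668761 ,  0.2662247 ],
       [-0.24663123, -0.10024915, -0.96391034]]), 't': array([-0.64884707, -0.03186911,  0.3908257 ])}
```

View pics/c1.png

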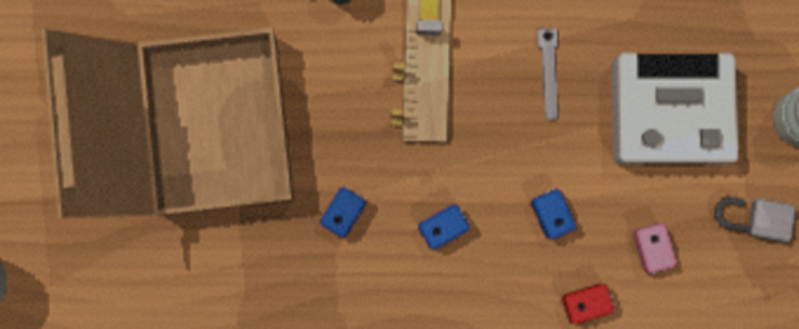

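View pics/c2.png

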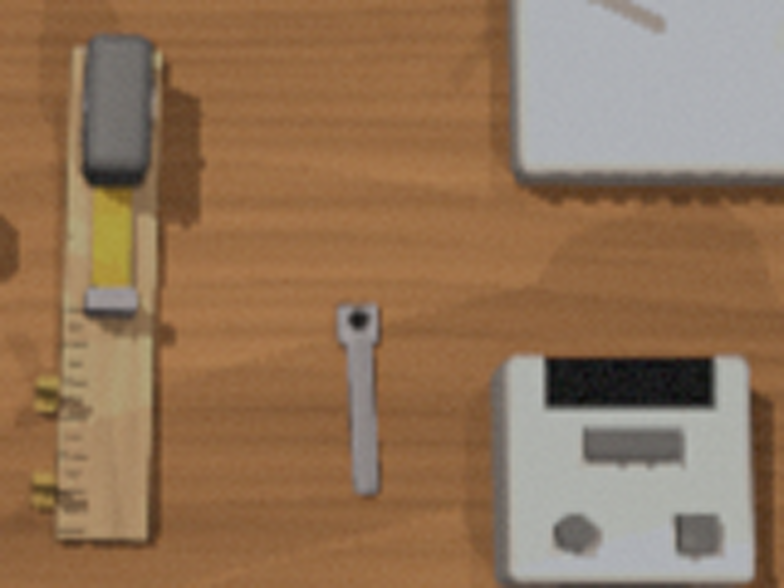

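```bash
python3 - <<'E'
from h import *
im=cv2.imread('pics/top0.png');ci=ctrl.camera_info('top')
print('cam',-ci['R'].T@ci['t'])
hsv=cv2.cvtColor(im,cv2.COLOR_BGR2HSV)
m=cv2.inRange(hsv,(100,120,50),(130,255,255))
b,l=blobs(m>0,20)
for i,c,s in b:
    yy,xx=np.nonzero(l==i)
    P=np.array([onplane(ci,(x,y),.03)[:2] for x,y in zip(xx,yy)])
    w,v=np.linalg.eigh(np.cov(P.T)); a=v[:,1]
    print('light',P.mean(0).round(4),'long yaw',np.arctan2(a[1],a[0]).round(3), 'LxW',np.sqrt(12*w[::-1]).round(4))
def c1(p):return (p[0]/2.35+160,p[1]/2.35+190)
def c2(p):return (p[0]/4.9+320,p[1]/4.9+140)
C=[onplane(ci,c1(p),.055) for p in [(139,46),(272,33),(291,198),(156,214)]]
C=np.array(C);print('carton',C.round(3),C.mean(0).round(4),[np.linalg.norm(C[i]-C[i-1]).round(4) for i in range(4)])
F=np.array([onplane(ci,c1(p),.16) for p in [(45,31),(62,217)]]);print('flap edge at .16',F.round(3))
# tape: tab top z=.046
t=onplane(ci,c2((111,297)),.046);print('tab',t)
for p in [(42,378),(42,476)]: print('fin',onplane(ci,c2(p),.045))
for p in [(57,540),(150,540),(163,50),(72,50)]: print('rail',onplane(ci,c2(p),.012))
for n,p in dict(round=(577,533),square=(698,536),bar=(634,446)).items(): print(n,onplane(ci,c2(p),.06))
for p in [(508,357),(748,357),(752,578),(500,578)]: print('pr',onplane(ci,c2(p),.05))
E
```

```text
cam [0.43903053 0.01662874 1.45099364]
light [0.4969 0.0505] long yaw 2.615 LxW [0.0467 0.0315]
light [ 0.4952 -0.1805] long yaw -2.695 LxW [0.047  0.0339]
light [ 0.4809 -0.0602] long yaw 2.094 LxW [0.0473 0.0316]
carton [[0.675 0.273 0.055]
 [0.69  0.128 0.055]
 [0.51  0.105 0.055]
 [0.492 0.25  0.055]] [0.5919 0.1889 0.055 ] [np.float64(0.1844), np.float64(0.1457), np.float64(0.1817), np.float64(0.1462)]
flap edge at .16 [[0.673 0.348 0.16 ]
 [0.485 0.326 0.16 ]]
tab [ 0.70128163 -0.04475689  0.046     ]
fin [ 0.65806987 -0.00832451  0.045     ]
fin [ 0.6060571  -0.00834704  0.045     ]
rail [ 0.57545119 -0.01698972  0.012     ]
rail [ 0.5755631  -0.06686038  0.012     ]
rail [ 0.84464104 -0.07498667  0.012     ]
rail [ 0.84446794 -0.02523002  0.012     ]
round [ 0.57515522 -0.28577189  0.06      ]
square [ 0.57373285 -0.34863611  0.06      ]
bar [ 0.62074932 -0.3164322   0.06      ]
pr [ 0.66911109 -0.25348677  0.05      ]
pr [ 0.66945268 -0.38002023  0.05      ]
pr [ 0.55273877 -0.37894412  0.05      ]
pr [ 0.55245557 -0.24723673  0.05      ]
```

```bash
python3 - <<'E'
from h import *
plan([.495,-.180,.14],-1.124)
E
```

```text
pos [ 0.2473 -0.6006  0.2216] t 0.1 F [-0.2 -0.3  0.7] g 1.0
turn [ 0.0017 -0.056   0.0001] shift now-axes [-389.2   82.  -294.4] shift after turn [-405.1   81.6 -272.3]
```

Call:
{"method": "play_rows", "body": {"translation": [[0,0,0],[-32,0,-21],[-32,0,-21],[-32,0,-21],[-32,0,-21],[-32,0,-21],[-32,5,-21],[-32,5,-21],[-32,5,-21],[-32,5,-21]], "turn": [[0.002,-0.056,0],[0,0,0],[0,0,0],[0,0,0],[0,0,0],[0,0,0],[0,0,0],[0,0,0],[0,0,0],[0,0,0]], "fingers": [1,1,1,1,1,1,1,1,1,1], "grip_force": 25}}

```text
time: 0.93
position: [0.4261, -0.3043, 0.2017]
tool_rot: [-0.448, 1.972, -1.976]
ft_force: [0.3, 0.4, -0.5]
grip_width: 1.0
```

```bash
python3 - <<'E'
from h import *
plan([.495,-.180,.14],-1.124)
E
```

```text
pos [ 0.4261 -0.3043  0.2017] t 0.93 F [ 0.3  0.4 -0.5] g 1.0
turn [-0.002  -0.0001  0.0004] shift now-axes [-115.9   61.5  -82.5] shift after turn [-115.9   61.7  -82.4]
```

Call:
{"method": "play_rows", "body": {"translation": [[-29,12,-20],[-29,16,-20],[-29,16,-20],[-29,17,-22],[0,0,0],[0,0,0],[0,0,0],[0,0,0],[0,0,0],[0,0,0]], "turn": [[0,0,0],[0,0,0],[0,0,0],[0,0,0],[0,0,0],[0,0,0],[0,0,0],[0,0,0],[0,0,0],[0,0,0]], "fingers": [1,1,1,1,1,1,1,1,1,1]}}

```text
time: 1.77
position: [0.4947, -0.1837, 0.1414]
tool_rot: [-0.445, 1.972, -1.978]
ft_force: [-0.8, 0.8, -0.2]
grip_width: 0.999
```

```bash
cat >> h.py <<'E'
def lights(z=.03):
    """wrist view: blue blobs -> centre, yaw"""
    ci=ctrl.camera_info('wrist');im=ctrl.get_image('wrist')
    hsv=cv2.cvtColor(im,cv2.COLOR_BGR2HSV)
    m=cv2.inRange(hsv,(100,120,90),(130,255,255))
    m=cv2.morphologyEx(m,cv2.MORPH_CLOSE,np.ones((25,25)))
    b,l=blobs(m>0,400)
    for i,c,s in b:
        yy,xx=np.nonzero(l==i)
        P=np.array([onplane(ci,(x,y),z)[:2] for x,y in zip(xx,yy)])
        cc,wh,a=cv2.minAreaRect((P*1000).astype(np.float32))
        if wh[0]<wh[1]: a+=90;
        print('light px',c.round(0),'xy',(np.array(cc)/1000).round(4),'size',np.round(wh,1),'long yaw',np.radians(a).round(3))
    return im
E
python3 - <<'E'
from h import *
im=lights();cv2.imwrite('pics/w1.png',im)
plan([.495,-.180,.008],-1.124)
E
```

```text
light px [14. 74.] xy [0.5058 0.035 ] size [47.3 24.6] long yaw 0.234
light px [157. 177.] xy [ 0.4845 -0.0629] size [33.  48.9] long yaw 2.093
light px [327. 232.] xy [ 0.4993 -0.1826] size [50.1 32.6] long yaw 0.403
pos [ 0.4947 -0.1834  0.1414] t 1.82 F [0.4 0.1 0.1] g 1.0
turn [-0.0028 -0.002  -0.0001] shift now-axes [ -1.7 133.4  -3.3] shift after turn [ -1.8 133.4  -2.9]
```

View pics/w1.png

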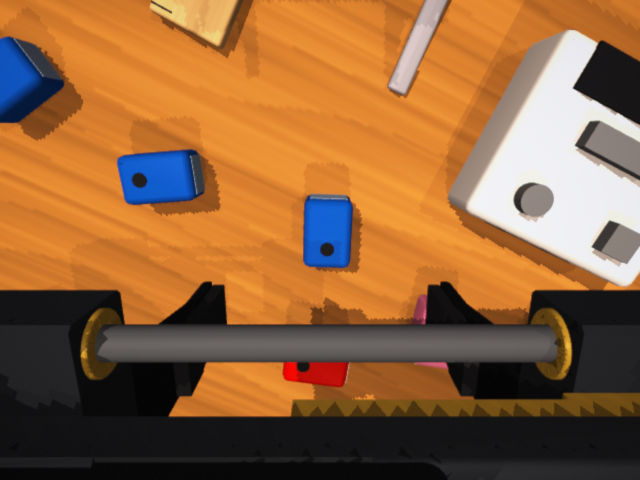

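The enlarged wrist view shows the blue light to take at (327,232). Red at (316,372) and pink at (425,330) are the look-alikes. I'll descend on the blue one.

```bash
python3 - <<'E'
from h import *
plan([.497,-.182,.008],-1.15)
E
```

```text
pos [ 0.4947 -0.1834  0.1414] t 1.82 F [0.4 0.1 0.1] g 1.0
turn [-0.0028  0.024  -0.0002] shift now-axes [ -2.7 133.4  -0.6] shift after turn [ -2.7 133.4  -0.3]
```

Call:
{"method": "play_rows", "body": {"translation": [[-3,30,0],[0,35,0],[0,35,0],[0,22,0],[0,11,0],[0,0,0],[0,0,0],[0,0,0],[0,0,0],[0,0,0]], "turn": [[0,0.024,0],[0,0,0],[0,0,0],[0,0,0],[0,0,0],[0,0,0],[0,0,0],[0,0,0],[0,0,0],[0,0,0]], "fingers": [1,1,1,1,1,1,-1,-1,-1,-1], "grip_force": 25}}

```text
time: 2.65
position: [0.4989, -0.1817, 0.0096]
tool_rot: [-0.424, 1.983, -1.991]
ft_force: [-0.4, -1.4, 0.3]
grip_width: 0.779
```

```bash
python3 - <<'E'
from h import *
plan([.497,-.182,.1],-1.15)
E
```

```text
pos [ 0.4989 -0.1817  0.0096] t 2.65 F [-0.4 -1.4  0.3] g 0.779
turn [-0.0044  0.0019 -0.0018] shift now-axes [  1.7 -90.4  -0.1] shift after turn [  1.9 -90.4  -0.5]
```

Call:
{"method": "play_rows", "body": {"translation": [[0,0,0],[0,0,0],[0,0,0],[0,0,0],[0,0,0],[0,0,0],[0,0,0],[0,0,0],[0,-10,0],[0,-10,0]], "turn": [[0,0,0],[0,0,0],[0,0,0],[0,0,0],[0,0,0],[0,0,0],[0,0,0],[0,0,0],[0,0,0],[0,0,0]], "fingers": [-1,-1,-1,-1,-1,-1,-1,-1,-1,-1]}}

```text
time: 3.48
position: [0.4968, -0.1806, 0.0279]
tool_rot: [-0.428, 1.988, -1.989]
ft_force: [-0.5, -0.3, -1.8]
grip_width: 0.389
```

```bash
cat >> h.py <<'E'
CO=np.array([.592,.189]);CY=.115
def cart(x,y):
    c,s=np.cos(CY),np.sin(CY); return CO+np.array([c*x-s*y,s*x+c*y])
E
python3 - <<'E'
from h import *
p=cart(.048,-.03);print(p)
plan([*p,.12],CY,wrap=False)
E
```

```text
[0.64312535 0.164706  ]
pos [ 0.4968 -0.1806  0.0279] t 3.48 F [-0.5 -0.3 -1.8] g 0.389
turn [ 8.0000e-04 -1.2629e+00  1.4000e-03] shift now-axes [-275.   -92.5 -254.8] shift after turn [-326.2  -92.1  185. ]
```

Call:
{"method": "play_rows", "body": {"translation": [[0,-23,0],[0,-23,0],[0,-23,0],[0,-23,0],[0,0,0],[0,0,0],[0,0,0],[0,0,0],[0,0,0],[0,0,0]], "turn": [[0,-0.12,0],[0,-0.12,0],[0,-0.12,0],[0,-0.12,0],[0,-0.12,0],[0,-0.12,0],[0,-0.12,0],[0,-0.12,0],[0,-0.12,0],[0,-0.12,0]], "fingers": [-1,-1,-1,-1,-1,-1,-1,-1,-1,-1]}}

```text
time: 4.32
position: [0.4977, -0.1808, 0.121]
tool_rot: [-1.237, 1.164, -1.168]
ft_force: [-0.6, -0.6, -1.1]
grip_width: 0.387
```

```bash
python3 - <<'E'
from h import *
p=cart(.048,-.03)
plan([*p,.12],CY,wrap=False)
E
```

```text
pos [ 0.4977 -0.1808  0.121 ] t 4.32 F [-0.6 -0.6 -1.1] g 0.387
turn [-0.0011 -0.0567  0.0024] shift now-axes [-3.364e+02  3.000e-01  1.653e+02] shift after turn [-326.5    1.   184.1]
```

Call:
{"method": "play_rows", "body": {"translation": [[0,0,0],[-36,0,20],[-36,0,20],[-36,0,20],[-36,0,20],[-36,0,20],[-36,0,20],[-36,0,20],[-36,0,20],[-38,0,24]], "turn": [[0,-0.057,0],[0,0,0],[0,0,0],[0,0,0],[0,0,0],[0,0,0],[0,0,0],[0,0,0],[0,0,0],[0,0,0]], "fingers": [-1,-1,-1,-1,-1,-1,-1,-1,-1,-1]}}

```text
time: 5.15
position: [0.6438, 0.162, 0.1205]
tool_rot: [-1.26, 1.127, -1.131]
ft_force: [1.3, -1.3, -0.3]
grip_width: 0.39
```

```bash
python3 - <<'E'
from h import *
p=cart(.048,-.03)
plan([*p,.018],CY,wrap=False)
cv2.imwrite('pics/w2.png',ctrl.get_image('wrist'))
E
```

```text
pos [0.6438 0.162  0.1205] t 5.15 F [ 1.3 -1.3 -0.3] g 0.39
turn [-0.0007 -0.006   0.0024] shift now-axes [ -3.  102.5  -0.5] shift after turn [ -2.7 102.5  -0.4]
```

View pics/w2.png

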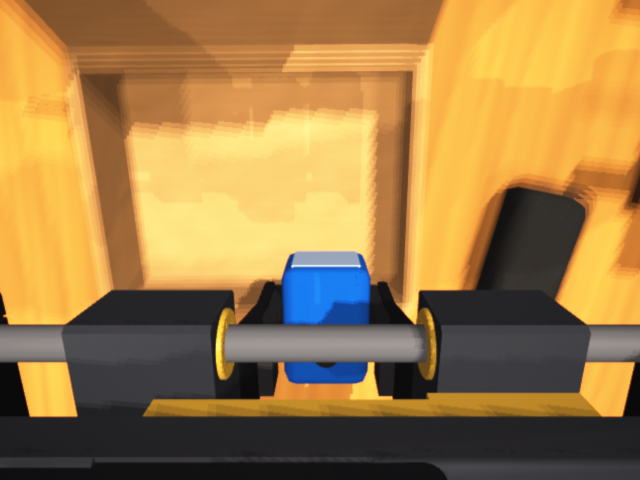

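Call:
{"method": "play_rows", "body": {"translation": [[-3,25,0],[0,30,0],[0,27,0],[0,13,0],[0,6,0],[0,0,0],[0,0,0],[0,0,0],[0,0,0],[0,-10,0]], "turn": [[0,0,0],[0,0,0],[0,0,0],[0,0,0],[0,0,0],[0,0,0],[0,0,0],[0,0,0],[0,0,0],[0,0,0]], "fingers": [-1,-1,-1,-1,-1,0.0,0.0,0.0,0.0,0.0]}}

```text
time: 6.03
position: [0.6428, 0.1626, 0.0283]
tool_rot: [-1.261, 1.128, -1.13]
ft_force: [-0.9, -0.5, -1.2]
grip_width: 0.496
```

Call:
{"method": "play_rows", "body": {"translation": [[0,-30,0],[0,-30,0],[0,-30,0],[0,-5,0],[20,0,-8],[36,0,-16],[36,0,-16],[30,0,-12],[0,0,0],[0,0,0]], "turn": [[0,0,0],[0,0,0],[0,0,0],[0,0,0],[0,0,0],[0,0,0],[0,0,0],[0,0,0],[0,0,0],[0,0,0]], "fingers": [0.1,0.1,0.3,1,1,1,1,1,1,1]}}

```text
time: 6.87
position: [0.6051, 0.0329, 0.1247]
tool_rot: [-1.258, 1.129, -1.136]
ft_force: [1.7, 0.9, -0.8]
grip_width: 0.98
```

```bash
python3 - <<'E'
from h import *
im=lights();cv2.imwrite('pics/w3.png',im)
plan([.4990,.0485,.12],1.044,wrap=False)
E
```

```text
light px [412.  41.] xy [0.6426 0.1592] size [33.  44.5] long yaw 1.678
light px [168. 198.] xy [0.5025 0.0534] size [38.  49.6] long yaw 2.589
pos [0.6053 0.0356 0.1248] t 6.92 F [0.3 1.  0.5] g 0.988
turn [-0.001  -0.9368  0.0031] shift now-axes [ -24.2    4.5 -104.3] shift after turn [-98.3   4.8 -42.3]
```

View pics/w3.png

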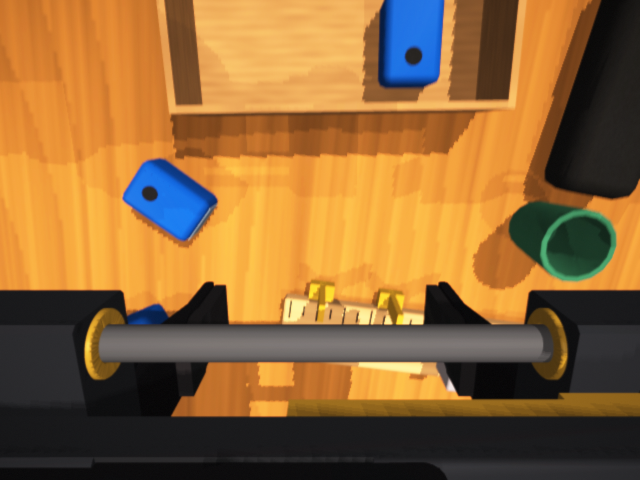

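Light 1 lies in the carton at (412,41). The next one is the blue light at (168,198). Its jaw line points at the carton wall, so I'll open the fingers only partway.

Call:
{"method": "play_rows", "body": {"translation": [[-24,0,-26],[0,0,-26],[0,0,-26],[0,0,-26],[0,0,0],[0,0,0],[0,0,0],[0,0,0],[0,0,0],[0,0,0]], "turn": [[0,0,0],[0,0,0],[0,-0.115,0],[0,-0.115,0],[0,-0.115,0],[0,-0.115,0],[0,-0.115,0],[0,-0.115,0],[0,-0.115,0],[0,-0.115,0]], "fingers": [0.3,0.3,0.3,0.3,0.3,0.3,0.3,0.3,0.3,0.3]}}

```text
time: 7.75
position: [0.4997, 0.0483, 0.1243]
tool_rot: [-1.531, 0.415, -0.419]
ft_force: [0.2, 0.9, -0.1]
grip_width: 0.646
```

```bash
python3 - <<'E'
from h import *
im=lights();cv2.imwrite('pics/w4.png',im)
plan([.500,.050,.008],1.03,wrap=False)
E
```

```text
light px [326. 238.] xy [0.4965 0.0511] size [32.6 50.3] long yaw 2.608
light px [190. 286.] xy [ 0.4788 -0.0504] size [32.2 44.3] long yaw 2.112
pos [0.4997 0.0482 0.1242] t 7.8 F [-0.5 -0.   0.5] g 0.65
turn [0.0001 0.0135 0.0022] shift now-axes [ -0.9 116.2   1.7] shift after turn [ -0.6 116.2   1.7]
```

View pics/w4.png

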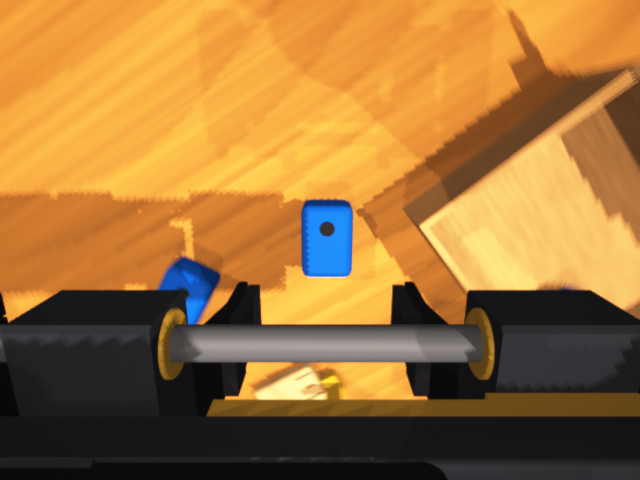

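Call:
{"method": "play_rows", "body": {"translation": [[-3,25,1],[0,35,0],[0,35,0],[0,14,0],[0,7,0],[0,0,0],[0,0,0],[0,0,0],[0,0,0],[0,0,0]], "turn": [[0,0,0],[0,0,0],[0,0,0],[0,0,0],[0,0,0],[0,0,0],[0,0,0],[0,0,0],[0,0,0],[0,0,0]], "fingers": [0.3,0.3,0.3,0.3,0.3,-1,-1,-1,-1,-1]}}

```text
time: 8.63
position: [0.4987, 0.0482, 0.009]
tool_rot: [-1.53, 0.422, -0.428]
ft_force: [0.1, 0.6, 2.6]
grip_width: 0.387
```

Call:
{"method": "play_rows", "body": {"translation": [[0,0,0],[0,0,0],[0,-10,0],[0,-25,0],[0,-30,0],[0,-25,0],[0,-20,0],[0,0,0],[0,0,0],[0,0,0]], "turn": [[0,0,0],[0,0,0],[0,0,0],[0,0.11,0],[0,0.11,0],[0,0.12,0],[0,0.12,0],[0,0.12,0],[0,0.12,0],[0,0.12,0]], "fingers": [-1,-1,-1,-1,-1,-1,-1,-1,-1,-1]}}

```text
time: 9.47
position: [0.4974, 0.0481, 0.1187]
tool_rot: [-1.299, 1.056, -1.061]
ft_force: [-0.6, -0.2, -1.1]
grip_width: 0.386
```

```bash
python3 - <<'E'
from h import *
p=cart(-.048,-.03);print(p)
plan([*p,.12],CY,wrap=False)
E
```

```text
[0.54775945 0.15369032]
pos [0.4974 0.0481 0.1187] t 9.47 F [-0.6 -0.2 -1.1] g 0.386
turn [-0.0016  0.0879  0.0029] shift now-axes [-93.3  -1.5  70.6] shift after turn [-99.2  -1.3  62.1]
```

Call:
{"method": "play_rows", "body": {"translation": [[0,0,0],[-34,0,20],[-34,0,20],[-31,0,22],[0,25,0],[0,30,0],[0,27,0],[0,12,0],[0,6,0],[0,0,0]], "turn": [[0,0.088,0],[0,0,0],[0,0,0],[0,0,0],[0,0,0],[0,0,0],[0,0,0],[0,0,0],[0,0,0],[0,0,0]], "fingers": [-1,-1,-1,-1,-1,-1,-1,-1,-1,-1]}}

```text
time: 10.3
position: [0.5464, 0.1534, 0.0168]
tool_rot: [-1.266, 1.12, -1.121]
ft_force: [-0.0, -0.8, -0.9]
grip_width: 0.387
```

Call:
{"method": "play_rows", "body": {"translation": [[0,0,0],[0,0,0],[0,0,0],[0,-10,0],[0,-30,0],[0,-30,0],[0,-30,0],[30,0,-10],[36,0,-16],[36,0,-16]], "turn": [[0,0,0],[0,0,0],[0,0,0],[0,0,0],[0,0,0],[0,0,0],[0,0,0],[0,0,0],[0,0,0],[0,0,0]], "fingers": [0,0,0,0,0,0.3,0.3,1,1,1]}}

```text
time: 11.13
position: [0.5181, 0.0477, 0.1198]
tool_rot: [-1.264, 1.113, -1.121]
ft_force: [0.3, -0.5, 0.3]
grip_width: 0.792
```

```bash
python3 - <<'E'
from h import *
im=lights();cv2.imwrite('pics/w5.png',im)
plan([.483,-.0605,.12],.523,wrap=False)
E
```

```text
light px [391.  88.] xy [0.5447 0.1477] size [31.7 42.9] long yaw 1.691
light px [553.  97.] xy [0.6405 0.1549] size [34.5 45.5] long yaw 1.678
light px [257. 381.] xy [ 0.4827 -0.0562] size [41.  29.5] long yaw 0.119
pos [0.5156 0.0367 0.1185] t 11.18 F [-2.2 -6.3 -1.3] g 0.837
turn [ 0.0036 -0.4097  0.009 ] shift now-axes [ 92.9  -0.6 -43.4] shift after turn [ 67.9  -1.5 -76.8]
```

View pics/w5.png

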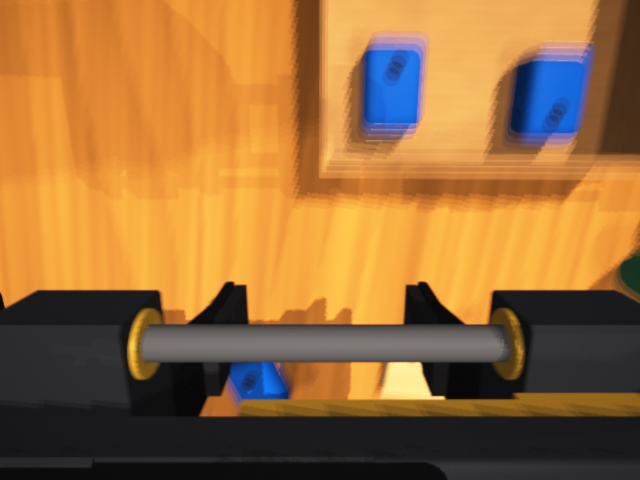

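Call:
{"method": "play_rows", "body": {"translation": [[0,0,0],[0,0,0],[0,0,0],[0,0,0],[23,0,-26],[23,0,-26],[22,0,-25],[0,0,0],[0,0,0],[0,0,0]], "turn": [[0,-0.103,0],[0,-0.103,0],[0,-0.103,0],[0,-0.101,0],[0,0,0],[0,0,0],[0,0,0],[0,0,0],[0,0,0],[0,0,0]], "fingers": [1,1,1,1,1,1,1,1,1,1]}}

```text
time: 12.02
position: [0.4862, -0.0493, 0.1187]
tool_rot: [-1.415, 0.807, -0.812]
ft_force: [-0.1, 0.3, -0.7]
grip_width: 0.999
```

```bash
python3 - <<'E'
from h import *
im=lights();cv2.imwrite('pics/w6.png',im)
plan([.482,-.0605,.008],.523,wrap=False)
E
```

```text
light px [600.  19.] xy [0.5536 0.1409] size [42.1 24.8] long yaw 0.531
light px [312. 255.] xy [ 0.4816 -0.0586] size [32.7 51.8] long yaw 2.101
pos [ 0.4863 -0.0486  0.1186] t 12.07 F [ 0.6  0.2 -0.2] g 1.0
turn [-0.0011  0.0097  0.0027] shift now-axes [  7.8 110.6  -9.8] shift after turn [  8.2 110.6  -9.6]
```

View pics/w6.png

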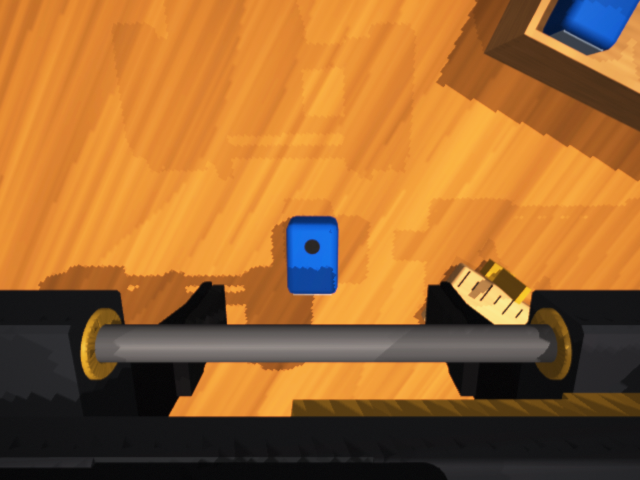

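Call:
{"method": "play_rows", "body": {"translation": [[7,20,-9],[0,35,0],[0,35,0],[0,14,0],[0,6,0],[0,0,0],[0,0,0],[0,0,0],[0,0,0],[0,0,0]], "turn": [[0,0,0],[0,0,0],[0,0,0],[0,0,0],[0,0,0],[0,0,0],[0,0,0],[0,0,0],[0,0,0],[0,0,0]], "fingers": [1,0.6,0.3,0.2,0.1,-1,-1,-1,-1,-1]}}

```text
time: 12.9
position: [0.4825, -0.0609, 0.0089]
tool_rot: [-1.416, 0.807, -0.813]
ft_force: [0.2, -0.1, 0.5]
grip_width: 0.401
```

Call:
{"method": "play_rows", "body": {"translation": [[0,0,0],[0,0,0],[0,0,0],[0,-10,0],[0,-25,0],[0,-30,0],[0,-25,0],[0,-20,0],[0,0,0],[0,0,0]], "turn": [[0,0,0],[0,0,0],[0,0,0],[0,0,0],[0,0,0],[0,0,0],[0,0.1,0],[0,0.1,0],[0,0.1,0],[0,0.1,0]], "fingers": [-1,-1,-1,-1,-1,-1,-1,-1,-1,-1]}}

```text
time: 13.73
position: [0.4823, -0.0608, 0.1198]
tool_rot: [-1.266, 1.112, -1.12]
ft_force: [0.4, -0.3, -2.1]
grip_width: 0.393
```

```bash
python3 - <<'E'
from h import *
p=cart(0,.01);print(p)
plan([*p,.12],CY,wrap=False)
E
```

```text
[0.59085253 0.19893395]
pos [ 0.4823 -0.0608  0.1198] t 13.73 F [ 0.4 -0.3 -2.1] g 0.393
turn [-0.0034  0.0109  0.0039] shift now-axes [-244.1   -0.7  140.4] shift after turn [-2.456e+02 -2.000e-01  1.377e+02]
```

Call:
{"method": "play_rows", "body": {"translation": [[-30,0,17],[-35,0,20],[-35,0,20],[-35,0,20],[-35,0,20],[-35,0,20],[-30,0,16],[-10,0,6],[0,0,0],[0,0,0]], "turn": [[-0.003,0.011,0.004],[0,0,0],[0,0,0],[0,0,0],[0,0,0],[0,0,0],[0,0,0],[0,0,0],[0,0,0],[0,0,0]], "fingers": [-1,-1,-1,-1,-1,-1,-1,-1,-1,-1]}}

```text
time: 14.57
position: [0.5891, 0.1994, 0.1176]
tool_rot: [-1.266, 1.123, -1.117]
ft_force: [-0.9, -0.9, -1.1]
grip_width: 0.391
```

Call:
{"method": "play_rows", "body": {"translation": [[0,20,0],[0,30,0],[0,30,0],[0,14,0],[0,5,0],[0,0,0],[0,0,0],[0,0,0],[0,-5,0],[0,-15,0]], "turn": [[0,0,0],[0,0,0],[0,0,0],[0,0,0],[0,0,0],[0,0,0],[0,0,0],[0,0,0],[0,0,0],[0,0,0]], "fingers": [-1,-1,-1,-1,-1,0,0,0,0,0]}}

```text
time: 15.4
position: [0.5888, 0.1992, 0.0389]
tool_rot: [-1.266, 1.124, -1.117]
ft_force: [-0.1, 0.7, -0.6]
grip_width: 0.498
```

Call:
{"method": "play_rows", "body": {"translation": [[0,-30,0],[0,-30,0],[0,-30,0],[0,-20,0],[35,-20,0],[35,-20,0],[35,0,0],[25,0,0],[0,0,0],[0,0,0]], "turn": [[0,0,0],[0,0,0],[0,0,0],[0,0,0],[0,0,0],[0,0,0],[0,0,0],[0,0,0],[0,0,0],[0,0,0]], "fingers": [0,0,0,0,0,-1,-1,-1,-1,-1]}}

```text
time: 16.23
position: [0.6062, 0.0683, 0.1905]
tool_rot: [-1.261, 1.124, -1.122]
ft_force: [-0.9, 0.9, 0.6]
grip_width: 0.204
```

```bash
python3 - <<'E'
from h import *
im=lights();cv2.imwrite('pics/w7.png',im)
cv2.imwrite('pics/top7.png',cv2.resize(ctrl.get_image('top')[120:330,120:520],(0,0),fx=2,fy=2,interpolation=2))
cv2.imwrite('pics/side7.png',ctrl.get_image('side'))
plan([.483,-.0605,.12],.523,wrap=False)
E
```

```text
light px [322.  86.] xy [0.5935 0.1778] size [129.1  87.6] long yaw 0.067
pos [0.6052 0.0726 0.1897] t 16.38 F [ 0.1  0.3 -0.6] g 0.069
turn [ 0.0006 -0.4001 -0.0031] shift now-axes [ 117.3   69.5 -137.5] shift after turn [  54.2   69.7 -172.4]
```

View pics/w7.png

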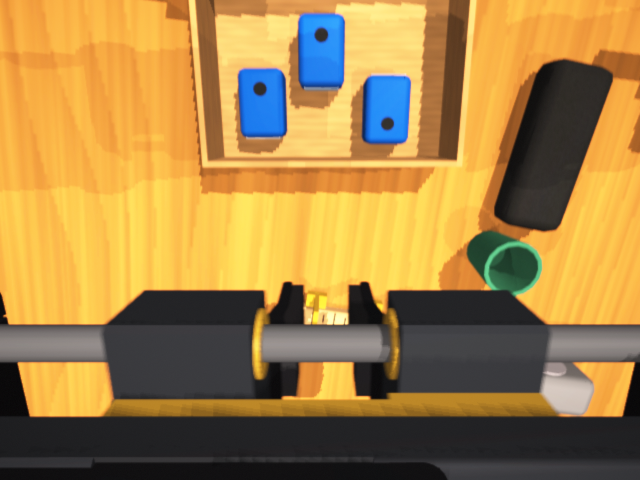

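View pics/side7.png

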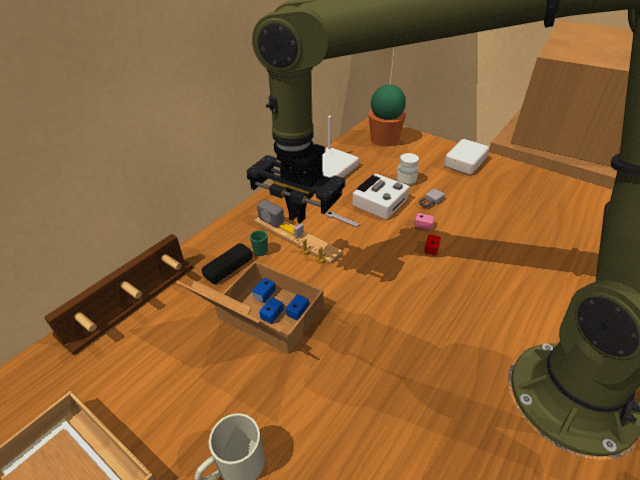

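View pics/top7.png

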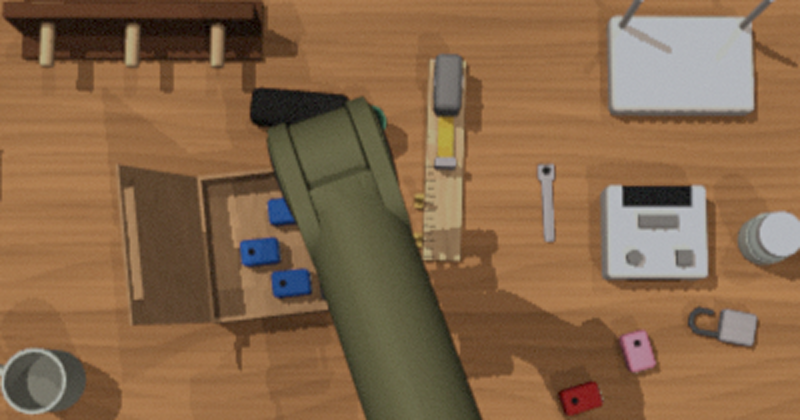

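All three blue lights lie in the carton, at wrist pixels (262,103), (321,50) and (386,109). There is no fourth anywhere. Next I'll work out the flap angle.

```bash
python3 - <<'E'
from h import *
ci=ctrl.camera_info('top')
c,s=np.cos(CY),np.sin(CY)
for th in (1.85,1.9,1.95,2.0,2.05,2.1,2.15,2.2):
    P=[]
    for x in(.094,-.094):
        q=cart(x,.074-.148*np.cos(th)); P.append(proj(ci,[*q,.055+.148*np.sin(th)]).round(1))
    print(th,P)
print('seen',45/2.35+160,31/2.35+190,62/2.35+160,217/2.35+190)
for y,z in((.215,.26),(.215,.155),(-.02,.155)):
    plan([*cart(0,y),z],CY,wrap=False)
E
```

```text
1.85 [array([190.1, 200.5]), array([197.4, 281.7])]
1.9 [array([187.3, 201.1]), array([194.5, 282. ])]
1.95 [array([184.5, 201.6]), array([191.7, 282.4])]
2.0 [array([181.9, 202.1]), array([189.1, 282.8])]
2.05 [array([179.4, 202.7]), array([186.5, 283.2])]
2.1 [array([177. , 203.3]), array([184. , 283.6])]
2.15 [array([174.8, 203.9]), array([181.7, 283.9])]
2.2 [array([172.6, 204.5]), array([179.5, 284.3])]
seen 179.14893617021278 203.19148936170214 186.38297872340425 282.3404255319149
pos [0.6052 0.0726 0.1897] t 16.38 F [ 0.1  0.3 -0.6] g 0.069
turn [ 0.0012  0.0079 -0.0029] shift now-axes [-332.4  -69.4    2.8] shift after turn [-3.322e+02 -7.030e+01  2.000e-01]
pos [0.6052 0.0726 0.1897] t 16.38 F [ 0.1  0.3 -0.6] g 0.069
turn [ 0.0012  0.0079 -0.0029] shift now-axes [-332.1   35.6    2.9] shift after turn [-3.322e+02  3.470e+01  2.000e-01]
pos [0.6052 0.0726 0.1897] t 16.38 F [ 0.1  0.3 -0.6] g 0.069
turn [ 0.0012  0.0079 -0.0029] shift now-axes [-97.1  34.9   1. ] shift after turn [-97.2  34.7   0.2]
```

Call:
{"method": "play_rows", "body": {"translation": [[0,-35,0],[0,-35,0],[-35,0,0],[-40,0,0],[-40,0,0],[-40,0,0],[-40,0,0],[-40,0,0],[-40,0,0],[-40,0,0]], "turn": [[0.001,0.008,-0.003],[0,0,0],[0,0,0],[0,0,0],[0,0,0],[0,0,0],[0,0,0],[0,0,0],[0,0,0],[0,0,0]], "fingers": [-1,-1,-1,-1,-1,-1,-1,-1,-1,-1]}}

```text
time: 17.22
position: [0.5684, 0.387, 0.2587]
tool_rot: [-1.263, 1.125, -1.124]
ft_force: [1.4, -0.1, 0.7]
grip_width: 0.008
```

Call:
{"method": "play_rows", "body": {"translation": [[-17,0,0],[0,0,0],[0,30,0],[0,35,0],[0,35,0],[0,5,0],[15,0,0],[20,0,0],[20,0,0],[20,0,0]], "turn": [[0,0,0],[0,0,0],[0,0,0],[0,0,0],[0,0,0],[0,0,0],[0,0,0],[0,0,0],[0,0,0],[0,0,0]], "fingers": [-1,-1,-1,-1,-1,-1,-1,-1,-1,-1]}}

```text
time: 18.05
position: [0.5768, 0.3262, 0.1555]
tool_rot: [-1.26, 1.125, -1.125]
ft_force: [0.5, 1.4, 0.3]
grip_width: 0.005
```

```bash
python3 - <<'E'
from h import *
cv2.imwrite('pics/side8.png',ctrl.get_image('side'))
plan([*cart(0,-.02),.155],CY,wrap=False)
E
```

```text
pos [0.579  0.3205 0.1553] t 18.1 F [ 1.  -2.9 -0.6] g 0.002
turn [-0.0007 -0.007   0.0042] shift now-axes [152.1   1.   -1.1] shift after turn [152.1   0.3  -2.2]
```

View pics/side8.png

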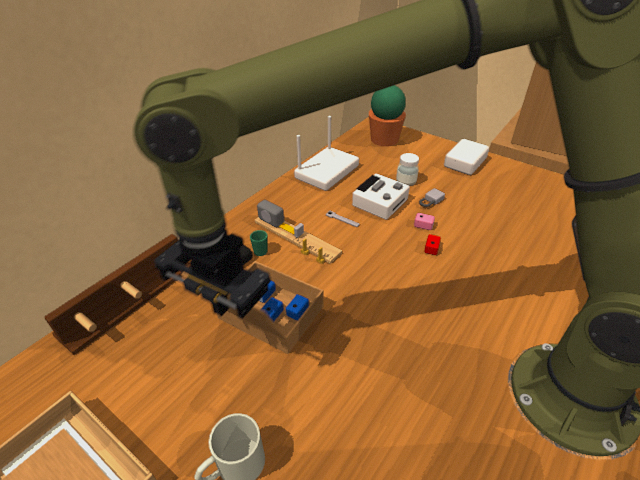

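Call:
{"method": "play_rows", "body": {"translation": [[16,0,0],[18,0,0],[18,0,0],[18,0,0],[18,0,0],[18,0,0],[18,0,0],[18,0,0],[0,0,0],[0,0,0]], "turn": [[0,0,0],[0,0,0],[0,0,0],[0,0,0],[0,0,0],[0,0,0],[0,0,0],[0,0,0],[0,0,0],[0,0,0]], "fingers": [-1,-1,-1,-1,-1,-1,-1,-1,-1,-1]}}

```text
time: 18.93
position: [0.5933, 0.1843, 0.1547]
tool_rot: [-1.26, 1.127, -1.128]
ft_force: [-0.5, 0.6, 0.4]
grip_width: 0.008
```

```bash
python3 - <<'E'
from h import *
cv2.imwrite('pics/side9.png',ctrl.get_image('side')[150:450,80:480])
plan([*cart(0,-.02),.155],CY,wrap=False)
E
```

```text
pos [0.5927 0.1857 0.1545] t 18.98 F [-0.5  0.8  1. ] g 0.008
turn [ 0.0002 -0.0026  0.0001] shift now-axes [16.7 -0.5 -0.3] shift after turn [16.7 -0.5 -0.3]
```

View pics/side9.png

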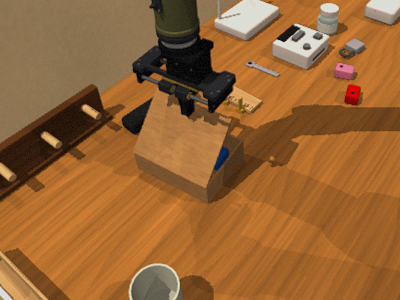

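Call:
{"method": "play_rows", "body": {"translation": [[10,8,0],[10,12,0],[8,14,0],[5,14,0],[4,14,0],[3,14,0],[2,11,0],[2,6,0],[0,2,0],[0,0,0]], "turn": [[0,0,0],[0,0,0],[0,0,0],[0,0,0],[0,0,0],[0,0,0],[0,0,0],[0,0,0],[0,0,0],[0,0,0]], "fingers": [-1,-1,-1,-1,-1,-1,-1,-1,-1,-1]}}

```text
time: 19.82
position: [0.5962, 0.1409, 0.0593]
tool_rot: [-1.265, 1.128, -1.125]
ft_force: [-5.5, -1.8, 9.5]
grip_width: 0.002
```

```bash
python3 - <<'E'
from h import *
cv2.imwrite('pics/side10.png',ctrl.get_image('side')[150:450,80:480])
plan([*cart(0,-.055),.059],CY,wrap=False)
E
```

```text
pos [0.5962 0.141  0.0593] t 19.87 F [-5.3 -1.8  9.1] g 0.011
turn [ 0.004  -0.0021  0.0019] shift now-axes [6.8 0.3 1.4] shift after turn [6.8 0.3 1.3]
```

View pics/side10.png

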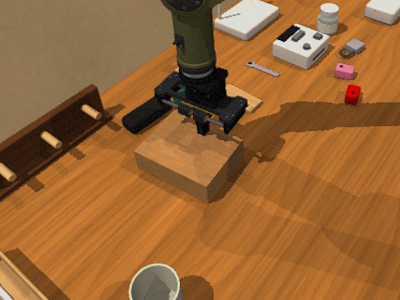

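Call:
{"method": "play_rows", "body": {"translation": [[0,-6,0],[12,0,0],[0,5,0],[0,3,0],[0,1,0],[0,0,0],[0,-20,0],[0,-35,0],[0,-40,0],[0,-10,0]], "turn": [[0,0,0],[0,0,0],[0,0,0],[0,0,0],[0,0,0],[0,0,0],[0,0,0],[0,0,0],[0,0,0],[0,0,0]], "fingers": [-1,-1,-1,-1,-1,-1,-1,-1,-1,-1]}}

```text
time: 20.7
position: [0.6018, 0.1296, 0.166]
tool_rot: [-1.255, 1.122, -1.13]
ft_force: [1.4, 0.5, 1.0]
grip_width: 0.009
```

```bash
python3 - <<'E'
from h import *
cv2.imwrite('pics/side11.png',cv2.resize(ctrl.get_image('side')[200:400,160:400],(0,0),fx=3,fy=3))
plan([.70,-.043,.18],-.03,wrap=False)
E
```

```text
pos [0.6021 0.1296 0.1659] t 20.75 F [0.4 0.8 1.5] g 0.006
turn [-7.600e-03  1.413e-01  1.000e-04] shift now-axes [182.5 -13.4  78.3] shift after turn [169.6 -14.1 103.1]
```

View pics/side11.png

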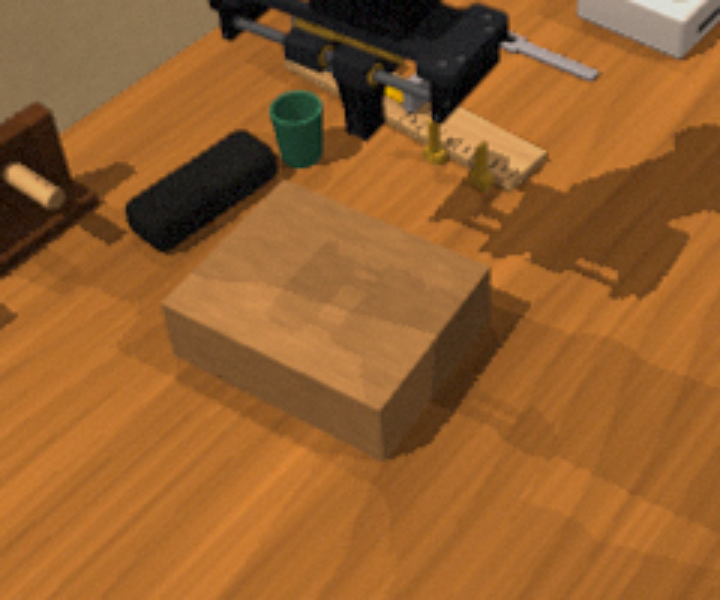

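The flap is flush all round. Next is the tape, starting with a close look at the tab and pointers.

```bash
python3 - <<'E'
from h import *
plan([.66,-.09,.16],-.03,wrap=False)
E
```

```text
pos [0.6021 0.1296 0.1659] t 20.75 F [0.4 0.8 1.5] g 0.006
turn [-7.600e-03  1.413e-01  1.000e-04] shift now-axes [224.7   6.3  33.2] shift after turn [217.8   5.9  64.5]
```

Call:
{"method": "play_rows", "body": {"translation": [[0,0,0],[0,0,0],[31,0,9],[31,0,9],[31,0,9],[31,0,9],[31,0,9],[31,3,10],[31,3,10],[0,0,0]], "turn": [[-0.008,0.07,0],[0,0.071,0],[0,0,0],[0,0,0],[0,0,0],[0,0,0],[0,0,0],[0,0,0],[0,0,0],[0,0,0]], "fingers": [0,0,0,0,0,0,0,0,0,0]}}

```text
time: 21.58
position: [0.6575, -0.1014, 0.1511]
tool_rot: [-1.203, 1.245, -1.239]
ft_force: [-0.6, -0.9, -1.1]
grip_width: 0.495
```

```bash
python3 - <<'E'
from h import *
import json
ci=ctrl.camera_info('wrist');im=ctrl.get_image('wrist');cv2.imwrite('pics/w12.png',im)
json.dump({k:np.array(v).tolist() for k,v in ci.items()},open('ci12.json','w'))
plan([.70,-.045,.1],-.03,wrap=False)
E
```

```text
pos [ 0.6569 -0.0969  0.1514] t 21.63 F [-0.6  0.8 -1.3] g 0.497
turn [ 0.0122 -0.0078  0.0041] shift now-axes [-53.7  50.7  41.7] shift after turn [-53.1  51.4  41.5]
```

View pics/w12.png

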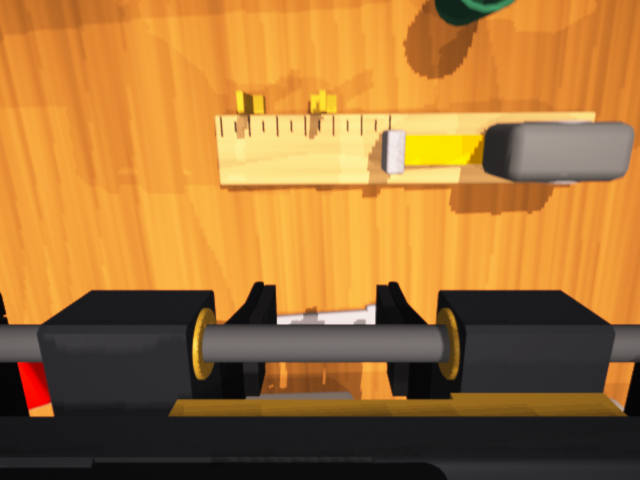

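```bash
python3 - <<'E'
from h import *
im=cv2.imread('pics/w12.png')
cv2.imwrite('pics/w12c.png',cv2.resize(im[80:200,210:430],(0,0),fx=3.6,fy=3.6,interpolation=2))
E
```

```text
(no output)
```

View pics/w12c.png

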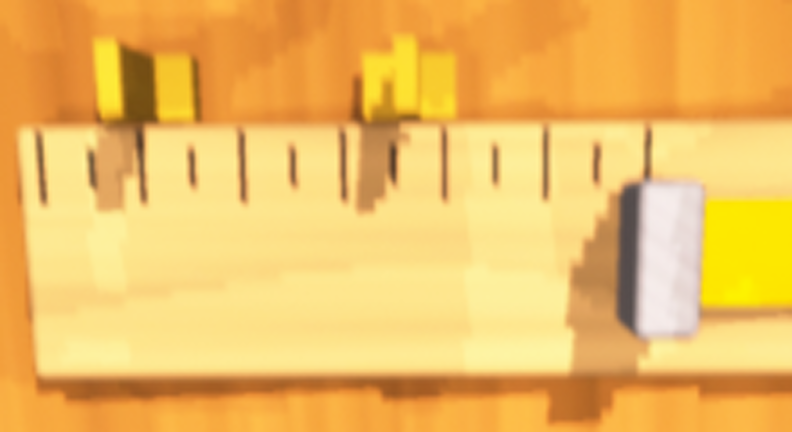

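```bash
python3 - <<'E'
from h import *
import json
ci={k:np.array(v) for k,v in json.load(open('ci12.json')).items()}
f=lambda p:(p[0]/3.6+210,p[1]/3.6+80)
far=onplane(ci,f((106,79)),.045);near=onplane(ci,f((405,78)),.045);tab=onplane(ci,f((670,260)),.046)
print(far,near,tab)
d=near-far;yaw=np.arctan2(d[1],d[0]);print('yaw fins',yaw)
for p in [(22,126),(38,376)]: print('rail end',onplane(ci,f(p),.012))
for yaw in(-.03,):
    u=np.array([np.cos(yaw),np.sin(yaw),0]);print('dist near',(tab-near)@u,'far',(tab-far)@u, 'lat',np.cross(u,near-tab)[2],np.cross(u,far-tab)[2])
    print('home-rail end',[(tab-onplane(ci,f(p),.012))@u for p in [(22,126),(38,376)]])
E
```

```text
[ 0.60583832 -0.00936916  0.045     ] [ 0.65793582 -0.01140323  0.045     ] [ 0.7039548  -0.04421738  0.046     ]
yaw fins -0.0390237055408653
rail end [ 0.58144598 -0.01527879  0.012     ]
rail end [ 0.57904034 -0.06455773  0.012     ]
dist near 0.04698254832418794 far 0.09911761415749902 lat 0.03141902051582268 0.03188948476786401
home-rail end [np.float64(0.1233217159064354), np.float64(0.12424813388525957)]
```

```bash
python3 - <<'E'
from h import *
im=cv2.imread('pics/top0.png')
cv2.imwrite('pics/c3.png',cv2.resize(im[190:256,318:362],(0,0),fx=9,fy=9,interpolation=0))
im=cv2.imread('pics/side0.png')
cv2.imwrite('pics/c4.png',cv2.resize(im[210:270,280:350],(0,0),fx=9,fy=9,interpolation=0))
E
```

```text
(no output)
```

View pics/c3.png

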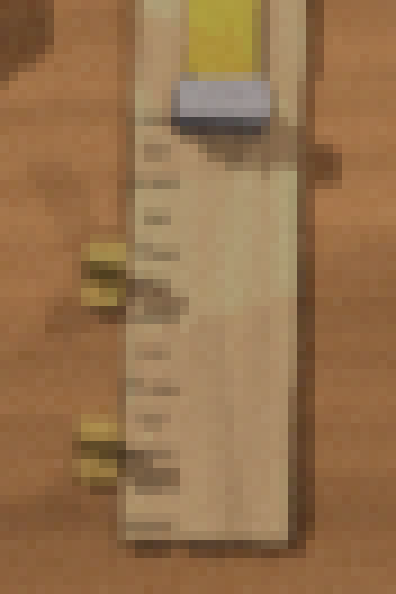

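View pics/c4.png

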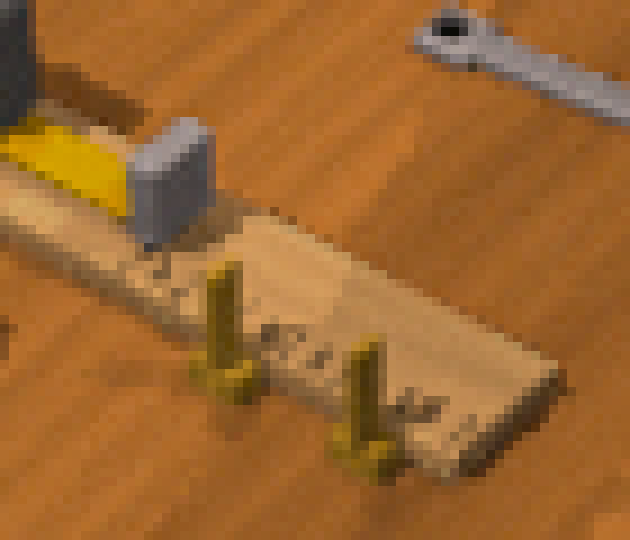

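```bash
python3 - <<'E'
from h import *
import json
ci={k:np.array(v) for k,v in json.load(open('ci12.json')).items()}
print('cam',-ci['R'].T@ci['t'])
f=lambda p:(p[0]/3.6+210,p[1]/3.6+80)
u=np.array([np.cos(-.033),np.sin(-.033),0])
T=[onplane(ci,f((x,165)),.012)@u for x in(41,142,242,344,445,546,648)];print('ticks',np.diff(T).round(4),'0 tick',T[-1])
tab=onplane(ci,f((670,260)),.046)@u;print('tab',tab, 'rail end+.125',onplane(ci,f((29,250)),.012)@u+.125)
for n,x0,y in(('near foot L',362,85),('near foot R',456,85),('far foot R',197,85)): print(n,tab-onplane(ci,f((x,y) if 0 else (x0,y)),.006)@u)
ct=ctrl.camera_info('top')
g=lambda p:((p[0]+0)/9+318-.5,(p[1])/9+190-.5)
t=onplane(ct,g((222,96)),.046)@u
for n,p in(('near',(105,252)),('far',(100,428))): print('top',n,t-onplane(ct,g(p),.045)@u)
for n,p in(('nearfoot',(105,273)),('farfoot',(99,451))): print('top',n,t-onplane(ct,g(p),.006)@u)
cs=ctrl.camera_info('side')
g=lambda p:(p[0]/9+280-.5,p[1]/9+210-.5)
t=onplane(cs,g((175,133)),.046)
for n,p in(('near',(225,264)),('far',(371,340))): print('side',n,(t-onplane(cs,g(p),.045))@u)
for n,p in(('near',(225,378)),('far',(366,456))): print('side foot',n,(t-onplane(cs,g(p),.006))@u)
E
```

```text
cam [ 0.66195585 -0.02681229  0.31339769]
ticks [0.0201 0.0199 0.0203 0.02   0.02   0.0202] 0 tick 0.7053714455141324
tab 0.7050304368377659 rail end+.125 0.7060667506803567
near foot L 0.05633058935506907
near foot R 0.03757596857656498
far foot R 0.0893059794353499
top near 0.04639179143750072
top far 0.09726882405499948
top nearfoot 0.046574247048841944
top farfoot 0.09941669406310383
side near 0.048682042817278295
side far 0.10111195337589132
side foot near 0.051218788230769294
side foot far 0.1034184801974977
```

```bash
python3 - <<'E'
from h import *
plan([.7035,-.0447,.10],-.033,wrap=False)
E
```

```text
pos [ 0.6569 -0.0969  0.1514] t 21.63 F [-0.6  0.8 -1.3] g 0.497
turn [ 0.0122 -0.0048  0.0041] shift now-axes [-54.1  50.6  45.2] shift after turn [-53.7  51.4  44.8]
```

Call:
{"method": "play_rows", "body": {"translation": [[0,0,0],[-18,5,15],[-18,16,15],[-18,16,15],[0,14,0],[0,0,0],[0,0,0],[0,0,0],[0,0,0],[0,0,0]], "turn": [[0.012,-0.005,0.004],[0,0,0],[0,0,0],[0,0,0],[0,0,0],[0,0,0],[0,0,0],[0,0,0],[0,0,0],[0,0,0]], "fingers": [0,0,0,0,0,0,0,0,0,0]}}

```text
time: 22.47
position: [0.7043, -0.0381, 0.105]
tool_rot: [-1.193, 1.225, -1.229]
ft_force: [0.4, 0.4, 0.3]
grip_width: 0.493
```

```bash
python3 - <<'E'
from h import *
plan([.7035,-.0447,.024],-.033,wrap=False)
cv2.imwrite('pics/w13.png',ctrl.get_image('wrist'))
E
```

```text
pos [ 0.7043 -0.0381  0.105 ] t 22.47 F [0.4 0.4 0.3] g 0.493
turn [-0.0047  0.0077 -0.0013] shift now-axes [ 6.7 80.9 -1. ] shift after turn [ 6.6 81.  -0.6]
```

View pics/w13.png

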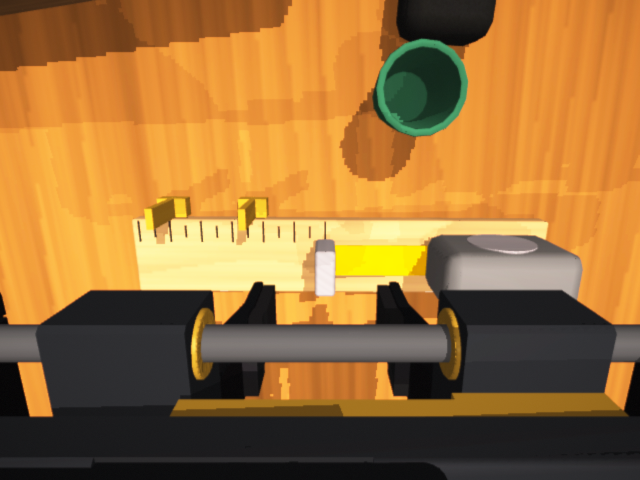

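Call:
{"method": "play_rows", "body": {"translation": [[6,20,0],[0,25,0],[0,20,0],[0,10,0],[0,5,0],[0,0,0],[0,0,0],[0,0,0],[0,0,0],[0,0,0]], "turn": [[-0.005,0.008,0],[0,0,0],[0,0,0],[0,0,0],[0,0,0],[0,0,0],[0,0,0],[0,0,0],[0,0,0],[0,0,0]], "fingers": [0,0,0,0,0,0,0,0,0,0]}}

```text
time: 23.35
position: [0.7044, -0.0429, 0.0248]
tool_rot: [-1.193, 1.234, -1.231]
ft_force: [-0.8, 0.1, 0.3]
grip_width: 0.499
```

Call:
{"method": "play_rows", "body": {"translation": [[0,0,0],[0,0,0],[0,0,0],[0,0,0],[0,0,0],[0,0,0],[0,0,0],[0,0,0],[0,0,0],[0,0,0]], "turn": [[0,0,0],[0,0,0],[0,0,0],[0,0,0],[0,0,0],[0,0,0],[0,0,0],[0,0,0],[0,0,0],[0,0,0]], "fingers": [-1,-1,-1,-1,-1,-1,-1,-1,-1,-1], "grip_force": 40}}

```text
time: 24.18
position: [0.704, -0.0429, 0.0235]
tool_rot: [-1.193, 1.235, -1.231]
ft_force: [2.1, 0.5, -1.4]
grip_width: 0.133
```

```bash
python3 - <<'E'
from h import *
plan([.7035,-.0447,.024],-.033,wrap=False)
cv2.imwrite('pics/side14.png',cv2.resize(ctrl.get_image('side')[150:300,200:400],(0,0),fx=4,fy=4))
cv2.imwrite('pics/w14.png',ctrl.get_image('wrist'))
E
```

```text
pos [ 0.704  -0.0429  0.0235] t 24.18 F [ 2.1  0.5 -1.4] g 0.133
turn [ 0.0016  0.0009 -0.002 ] shift now-axes [ 1.8 -0.5 -0.4] shift after turn [ 1.8 -0.5 -0.4]
```

View pics/side14.png

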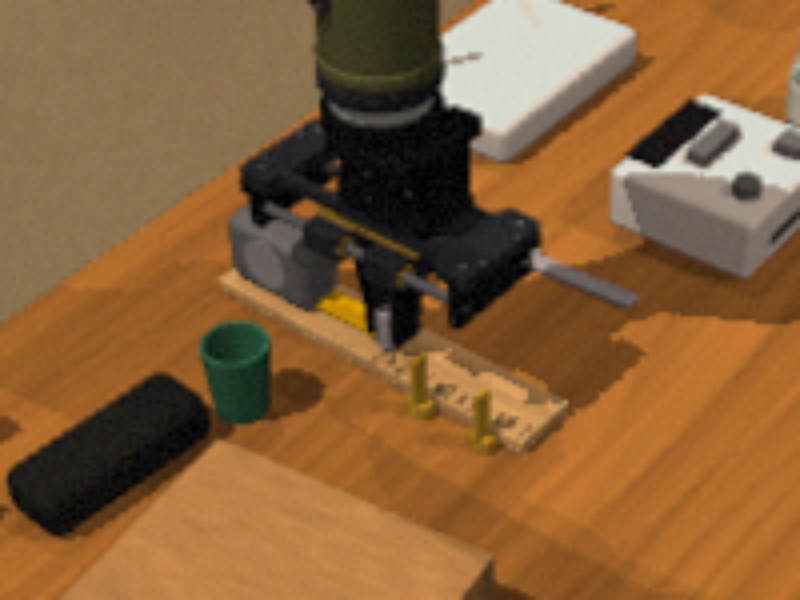

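View pics/w14.png

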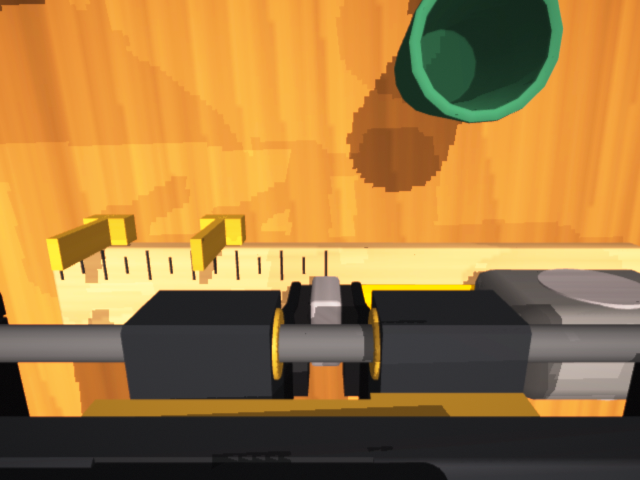

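Call:
{"method": "play_rows", "body": {"translation": [[0,0,-7],[0,0,-9],[0,0,-10],[0,0,-10],[0,0,-7],[0,0,-4],[0,0,0],[0,0,0],[0,0,0],[0,0,0]], "turn": [[0,0,0],[0,0,0],[0,0,0],[0,0,0],[0,0,0],[0,0,0],[0,0,0],[0,0,0],[0,0,0],[0,0,0]], "fingers": [-1,-1,-1,-1,-1,-1,-1,-1,-1,-1]}}

```text
time: 25.12
position: [0.6571, -0.0414, 0.0235]
tool_rot: [-1.194, 1.235, -1.23]
ft_force: [3.4, 0.3, -5.0]
grip_width: 0.136
```

```bash
python3 - <<'E'
from h import *
cv2.imwrite('pics/w15.png',ctrl.get_image('wrist'))
plan([.7040-.047,-.0429+.0015,.0235],-.033,wrap=False)
E
```

```text
pos [ 0.657  -0.0414  0.0235] t 25.17 F [ 4.   1.  -5.8] g 0.137
turn [ 0.0021  0.001  -0.0021] shift now-axes [ 0.  0. -0.] shift after turn [ 0.  0. -0.]
```

View pics/w15.png

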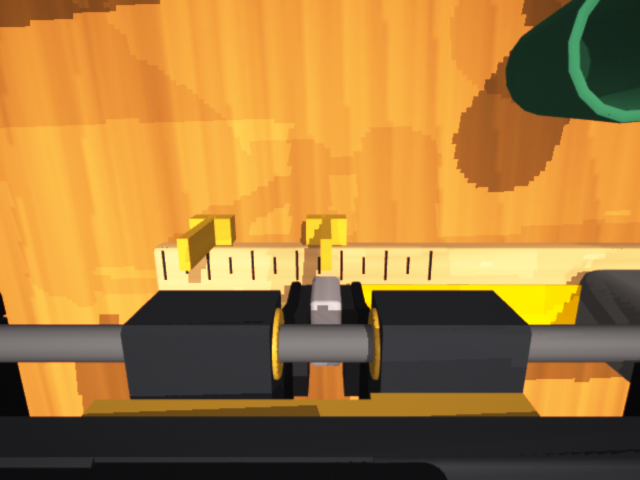

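The tab (326,290) is level with the near fin (326,253). I'll hold it there for two more calls, about 1.7 s.

Call:
{"method": "play_rows", "body": {"translation": [[0,0,0],[0,0,0],[0,0,0],[0,0,0],[0,0,0],[0,0,0],[0,0,0],[0,0,0],[0,0,0],[0,0,0]], "turn": [[0,0,0],[0,0,0],[0,0,0],[0,0,0],[0,0,0],[0,0,0],[0,0,0],[0,0,0],[0,0,0],[0,0,0]], "fingers": [-1,-1,-1,-1,-1,-1,-1,-1,-1,-1]}}

```text
time: 26.0
position: [0.6566, -0.0413, 0.0236]
tool_rot: [-1.194, 1.235, -1.23]
ft_force: [4.0, 0.1, -6.3]
grip_width: 0.134
```

Call:
{"method": "play_rows", "body": {"translation": [[0,0,0],[0,0,0],[0,0,0],[0,0,0],[0,0,0],[0,0,0],[0,0,0],[0,0,0],[0,0,0],[0,0,0]], "turn": [[0,0,0],[0,0,0],[0,0,0],[0,0,0],[0,0,0],[0,0,0],[0,0,0],[0,0,0],[0,0,0],[0,0,0]], "fingers": [-1,-1,-1,-1,-1,-1,-1,-1,-1,-1]}}

```text
time: 26.83
position: [0.6566, -0.0414, 0.0236]
tool_rot: [-1.194, 1.235, -1.23]
ft_force: [4.3, 0.7, -7.2]
grip_width: 0.138
```

```bash
python3 - <<'E'
from h import *
cv2.imwrite('pics/w16.png',ctrl.get_image('wrist'))
plan([.7040-.099,-.0429+.0033,.0235],-.033,wrap=False)
E
```

```text
pos [ 0.6566 -0.0414  0.0236] t 26.88 F [ 4.3  0.4 -7.1] g 0.133
turn [ 0.0024  0.001  -0.002 ] shift now-axes [ -0.1   0.2 -51.6] shift after turn [ -0.1   0.1 -51.6]
```

View pics/w16.png

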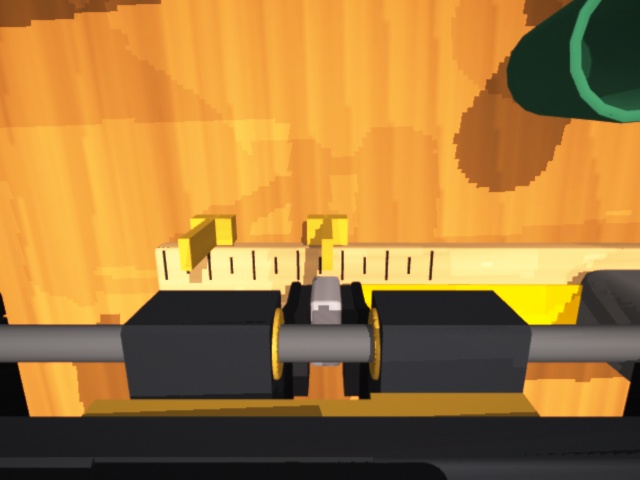

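Call:
{"method": "play_rows", "body": {"translation": [[0,0,-7],[0,0,-10],[0,0,-11],[0,0,-11],[0,0,-9],[0,0,-4],[0,0,0],[0,0,0],[0,0,0],[0,0,0]], "turn": [[0,0,0],[0,0,0],[0,0,0],[0,0,0],[0,0,0],[0,0,0],[0,0,0],[0,0,0],[0,0,0],[0,0,0]], "fingers": [-1,-1,-1,-1,-1,-1,-1,-1,-1,-1]}}

```text
time: 27.72
position: [0.6051, -0.0397, 0.0236]
tool_rot: [-1.194, 1.235, -1.23]
ft_force: [5.3, 0.8, -10.5]
grip_width: 0.136
```

```bash
python3 - <<'E'
from h import *
cv2.imwrite('pics/w17.png',ctrl.get_image('wrist'))
plan([.7040-.099,-.0429+.0033,.0235],-.033,wrap=False)
E
```

```text
pos [ 0.6051 -0.0397  0.0236] t 27.77 F [  4.7   1.  -10.4] g 0.136
turn [ 0.0019  0.001  -0.0022] shift now-axes [-0.1  0.1 -0.1] shift after turn [-0.1  0.1 -0.1]
```

View pics/w17.png

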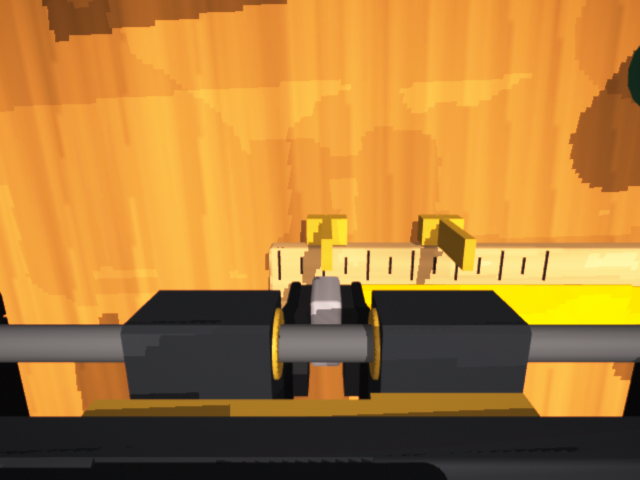

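The tab (326,290) is level with the far fin (326,253). I'll hold it, then ease the blade home.

Call:
{"method": "play_rows", "body": {"translation": [[0,0,0],[0,0,0],[0,0,0],[0,0,0],[0,0,0],[0,0,0],[0,0,0],[0,0,0],[0,0,0],[0,0,0]], "turn": [[0,0,0],[0,0,0],[0,0,0],[0,0,0],[0,0,0],[0,0,0],[0,0,0],[0,0,0],[0,0,0],[0,0,0]], "fingers": [-1,-1,-1,-1,-1,-1,-1,-1,-1,-1]}}

```text
time: 28.6
position: [0.6052, -0.0397, 0.0236]
tool_rot: [-1.194, 1.235, -1.23]
ft_force: [5.2, 0.3, -9.8]
grip_width: 0.131
```

Call:
{"method": "play_rows", "body": {"translation": [[0,0,0],[0,0,0],[0,0,0],[0,0,0],[0,0,0],[0,0,0],[0,0,0],[0,0,0],[0,0,0],[0,0,0]], "turn": [[0,0,0],[0,0,0],[0,0,0],[0,0,0],[0,0,0],[0,0,0],[0,0,0],[0,0,0],[0,0,0],[0,0,0]], "fingers": [-1,-1,-1,-1,-1,-1,-1,-1,-1,-1]}}

```text
time: 29.43
position: [0.6052, -0.0397, 0.0235]
tool_rot: [-1.194, 1.235, -1.23]
ft_force: [6.4, 0.0, -10.7]
grip_width: 0.138
```

```bash
python3 - <<'E'
from h import *
cv2.imwrite('pics/w18.png',ctrl.get_image('wrist')[180:400])
plan([.7040,-.0429,.0235],-.033,wrap=False)
E
```

```text
pos [ 0.6051 -0.0397  0.0235] t 29.48 F [  6.    1.4 -11.1] g 0.133
turn [ 0.0019  0.001  -0.0022] shift now-axes [ 0.1 -0.2 98.9] shift after turn [-0.   0.  98.9]
```

View pics/w18.png

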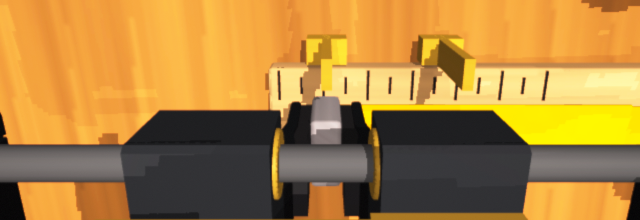

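Call:
{"method": "play_rows", "body": {"translation": [[0,0,8],[0,0,12],[0,0,13],[0,0,13],[0,0,13],[0,0,13],[0,0,12],[0,0,9],[0,0,5],[0,0,0]], "turn": [[0,0,0],[0,0,0],[0,0,0],[0,0,0],[0,0,0],[0,0,0],[0,0,0],[0,0,0],[0,0,0],[0,0,0]], "fingers": [-1,-1,-1,-1,-1,-1,-1,-1,-1,-1]}}

```text
time: 30.32
position: [0.7036, -0.0429, 0.0236]
tool_rot: [-1.194, 1.236, -1.23]
ft_force: [3.8, 0.5, -4.7]
grip_width: 0.137
```

Call:
{"method": "play_rows", "body": {"translation": [[0,0,0],[0,0,0],[0,0,0],[0,0,0],[0,0,0],[0,0,0],[0,-10,0],[0,-30,0],[0,-35,0],[0,-35,0]], "turn": [[0,0,0],[0,0,0],[0,0,0],[0,0,0],[0,0,0],[0,0,0],[0,0,0],[0,0,0],[0,0,0],[0,0,0]], "fingers": [0,0,0,0,0,0,0,0,0,0]}}

```text
time: 31.15
position: [0.7022, -0.043, 0.1349]
tool_rot: [-1.195, 1.236, -1.229]
ft_force: [1.3, 0.3, -0.0]
grip_width: 0.497
```

```bash
python3 - <<'E'
from h import *
cv2.imwrite('pics/w19.png',ctrl.get_image('wrist'))
plan([.575,-.33,.135],-.03,wrap=False)
E
```

```text
pos [ 0.7068 -0.0424  0.1444] t 31.2 F [3.1 1.5 5.5] g 0.495
turn [-0.0092 -0.0021 -0.002 ] shift now-axes [ 291.7    7.7 -122.5] shift after turn [ 291.4    9.4 -123.1]
```

View pics/w19.png

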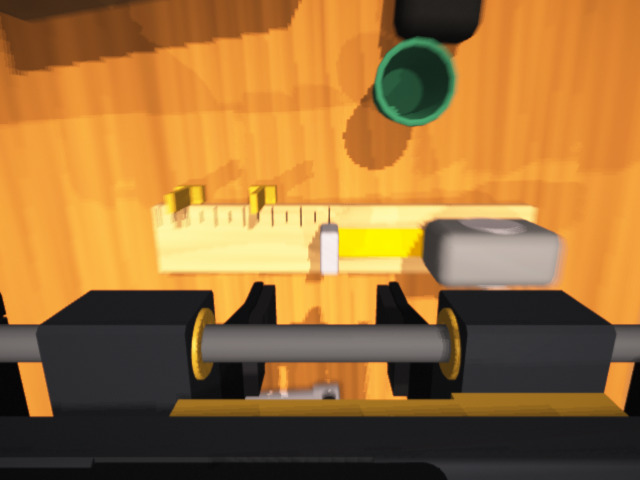

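Call:
{"method": "play_rows", "body": {"translation": [[20,0,-8],[36,0,-13],[36,0,-13],[36,0,-13],[36,0,-13],[36,0,-13],[36,0,-13],[36,0,-13],[36,0,-13],[25,0,-6]], "turn": [[-0.009,0,0],[0,0,0],[0,0,0],[0,0,0],[0,0,0],[0,0,0],[0,0,0],[0,0,0],[0,0,0],[0,0,0]], "fingers": [-1,-1,-1,-1,-1,-1,-1,-1,-1,-1]}}

```text
time: 32.03
position: [0.5715, -0.3773, 0.1349]
tool_rot: [-1.201, 1.245, -1.231]
ft_force: [0.1, -0.9, -0.5]
grip_width: 0.004
```

Call:
{"method": "play_rows", "body": {"translation": [[0,0,0],[0,0,0],[0,0,0],[0,0,0],[0,0,0],[0,0,0],[0,0,0],[0,0,0],[0,0,0],[0,0,0]], "turn": [[0,0,0],[0,0,0],[0,0,0],[0,0,0],[0,0,0],[0,0,0],[0,0,0],[0,0,0],[0,0,0],[0,0,0]], "fingers": [-1,-1,-1,-1,-1,-1,-1,-1,-1,-1]}}

```text
time: 32.87
position: [0.5743, -0.372, 0.1341]
tool_rot: [-1.201, 1.242, -1.226]
ft_force: [-0.8, -0.3, 0.9]
grip_width: 0.001
```

```bash
python3 - <<'E'
from h import *
ci=ctrl.camera_info('wrist');im=ctrl.get_image('wrist');cv2.imwrite('pics/w20.png',im)
for n,p in dict(round=(.5752,-.2858),square=(.5737,-.3486),bar=(.6207,-.3164)).items(): print(n,proj(ci,[*p,.06]).round(0))
np.savez('ci20.npz',**ci)
plan([.575,-.33,.135],-.03,wrap=False)
E
```

```text
round [324. 107.]
square [325. 218.]
bar [405. 160.]
pos [ 0.5743 -0.3721  0.1341] t 32.92 F [ 0.1  0.9 -0.6] g 0.002
turn [ 0.0114 -0.0019 -0.002 ] shift now-axes [-42.1  -0.8  -0.7] shift after turn [-42.1  -0.9  -0.6]
```

View pics/w20.png

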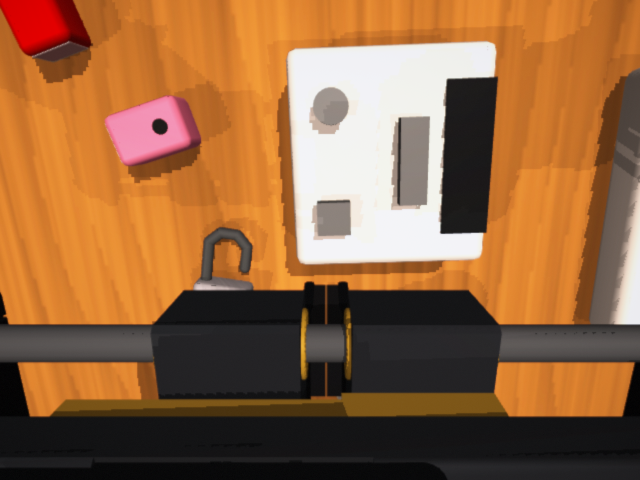

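The round key is at (331,106), the square key at (334,218) and the bar at (414,161). That matches the printer's stated layout.

```bash
python3 - <<'E'
from h import *
ci=dict(np.load('ci20.npz'))
R=onplane(ci,(331,106),.06);S=onplane(ci,(334.5,218),.06);B=onplane(ci,(414.5,161),.06)
print(R,S,B,np.linalg.norm(R-S))
plan([*R[:2],.08],-.03,wrap=False)
E
```

```text
[ 0.57922464 -0.28557396  0.06      ] [ 0.57947163 -0.34904734  0.06      ] [ 0.62623522 -0.31709423  0.06      ] 0.06347386487902806
pos [ 0.5743 -0.3721  0.1341] t 32.92 F [ 0.1  0.9 -0.6] g 0.002
turn [ 0.0114 -0.0019 -0.002 ] shift now-axes [-86.5  54.3   2.8] shift after turn [-86.6  54.1   2.3]
```

Call:
{"method": "play_rows", "body": {"translation": [[-28,0,0],[-30,0,0],[-29,20,2],[0,30,0],[0,8,0],[0,0,0],[0,0,0],[0,0,0],[0,0,0],[0,0,0]], "turn": [[0.011,0,0],[0,0,0],[0,0,0],[0,0,0],[0,0,0],[0,0,0],[0,0,0],[0,0,0],[0,0,0],[0,0,0]], "fingers": [-1,-1,-1,-1,-1,-1,-1,-1,-1,-1]}}

```text
time: 33.75
position: [0.5798, -0.2863, 0.0777]
tool_rot: [-1.191, 1.233, -1.234]
ft_force: [0.5, -0.1, -0.4]
grip_width: 0.006
```

```bash
python3 - <<'E'
from h import *
cv2.imwrite('pics/w21.png',ctrl.get_image('wrist'))
plan([.578,-.2857,.0535],-.03,wrap=False)
E
```

```text
pos [ 0.5796 -0.286   0.0775] t 33.8 F [ 0.5 -0.1  0. ] g 0.006
turn [-0.0013 -0.003  -0.0011] shift now-axes [-0.2 23.9 -1.7] shift after turn [-0.3 24.  -1.7]
```

View pics/w21.png

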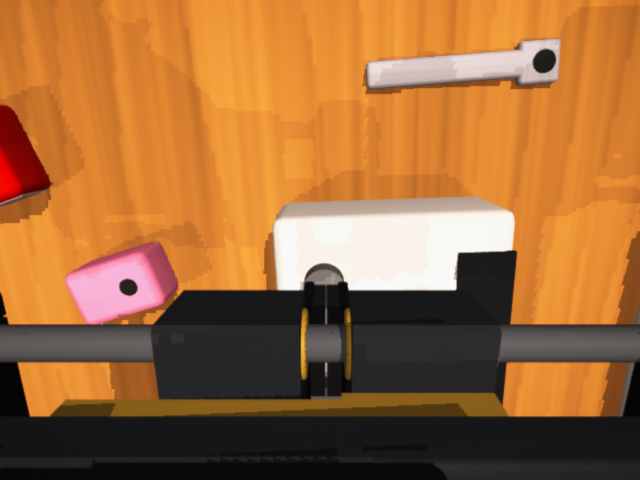

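Call:
{"method": "play_rows", "body": {"translation": [[0,12,-1],[0,6,0],[0,4,0],[0,2.5,0],[0,0,0],[0,0,0],[0,0,0],[0,0,0],[0,0,0],[0,0,0]], "turn": [[0,0,0],[0,0,0],[0,0,0],[0,0,0],[0,0,0],[0,0,0],[0,0,0],[0,0,0],[0,0,0],[0,0,0]], "fingers": [-1,-1,-1,-1,-1,-1,-1,-1,-1,-1]}}

```text
time: 34.63
position: [0.5779, -0.2853, 0.0542]
tool_rot: [-1.194, 1.234, -1.232]
ft_force: [-6.1, 0.5, 17.0]
grip_width: 0.007
```

Call:
{"method": "play_rows", "body": {"translation": [[0,-10,0],[0,-20,0],[20,0,0],[23,0,0],[20,0,-2],[0,0,0],[0,0,0],[0,0,0],[0,0,0],[0,0,0]], "turn": [[0,0,0],[0,0,0],[0,0,0],[0,0,0],[0,0,0],[0,0,0],[0,0,0],[0,0,0],[0,0,0],[0,0,0]], "fingers": [-1,-1,-1,-1,-1,-1,-1,-1,-1,-1]}}

```text
time: 35.47
position: [0.5746, -0.3462, 0.0816]
tool_rot: [-1.193, 1.233, -1.229]
ft_force: [0.4, 0.4, 0.4]
grip_width: 0.005
```

```bash
python3 - <<'E'
from h import *
cv2.imwrite('pics/w22.png',ctrl.get_image('wrist'))
plan([.5775,-.349,.0535],-.03,wrap=False)
E
```

```text
pos [ 0.5745 -0.3465  0.0817] t 35.52 F [ 0.2 -0.4  0.6] g 0.006
turn [ 0.0003 -0.     -0.0024] shift now-axes [ 2.4 28.2  3.1] shift after turn [ 2.4 28.2  3.1]
```

View pics/w22.png

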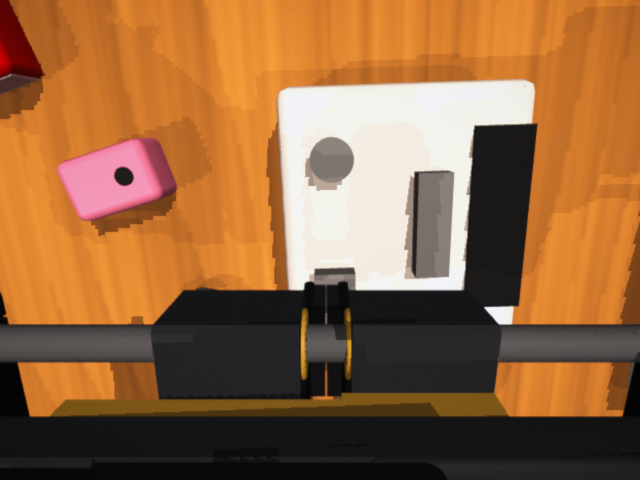

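Call:
{"method": "play_rows", "body": {"translation": [[2,12,3],[0,8,0],[0,5,0],[0,3,0],[0,0,0],[0,0,0],[0,0,0],[0,0,0],[0,0,0],[0,0,0]], "turn": [[0,0,0],[0,0,0],[0,0,0],[0,0,0],[0,0,0],[0,0,0],[0,0,0],[0,0,0],[0,0,0],[0,0,0]], "fingers": [-1,-1,-1,-1,-1,-1,-1,-1,-1,-1]}}

```text
time: 36.35
position: [0.5769, -0.3498, 0.0545]
tool_rot: [-1.193, 1.234, -1.231]
ft_force: [-1.9, 1.1, 7.5]
grip_width: 0.006
```

Call:
{"method": "play_rows", "body": {"translation": [[0,1,0],[0,0,0],[0,-11,0],[0,-20,0],[-11,0,15],[-12,0,17],[-11,0,15],[0,0,0],[0,0,0],[0,0,0]], "turn": [[0,0,0],[0,0,0],[0,0,0],[0,0,0],[0,0,0],[0,0,0],[0,0,0],[0,0,0],[0,0,0],[0,0,0]], "fingers": [-1,-1,-1,-1,-1,-1,-1,-1,-1,-1]}}

```text
time: 37.18
position: [0.6242, -0.3183, 0.0832]
tool_rot: [-1.194, 1.235, -1.231]
ft_force: [-0.4, -0.9, -0.1]
grip_width: 0.004
```

```bash
python3 - <<'E'
from h import *
cv2.imwrite('pics/w23.png',ctrl.get_image('wrist'))
plan([.6245,-.317,.0535],-.03,wrap=False)
E
```

```text
pos [ 0.6238 -0.3189  0.0832] t 37.23 F [-0.7  0.3  0.1] g 0.006
turn [ 0.0019 -0.0034 -0.0013] shift now-axes [-1.9 29.7  0.6] shift after turn [-1.9 29.7  0.6]
```

View pics/w23.png

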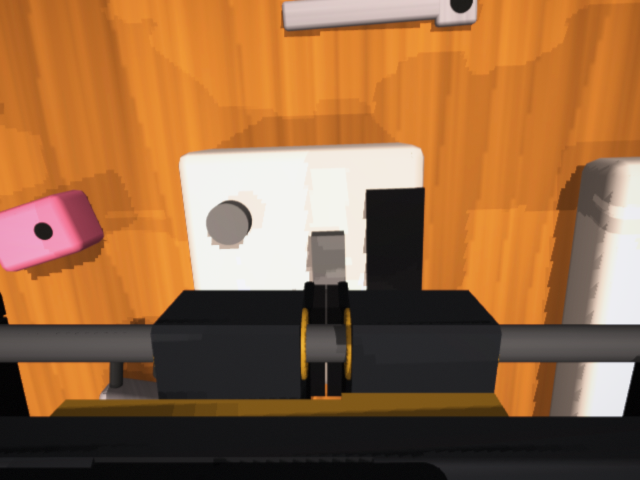

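Call:
{"method": "play_rows", "body": {"translation": [[-2,14,0],[0,8,0],[0,5,0],[0,3,0],[0,0.5,0],[0,0,0],[0,0,0],[0,0,0],[0,0,0],[0,0,0]], "turn": [[0,0,0],[0,0,0],[0,0,0],[0,0,0],[0,0,0],[0,0,0],[0,0,0],[0,0,0],[0,0,0],[0,0,0]], "fingers": [-1,-1,-1,-1,-1,-1,-1,-1,-1,-1]}}

```text
time: 38.07
position: [0.6238, -0.3161, 0.0544]
tool_rot: [-1.195, 1.236, -1.231]
ft_force: [-5.3, 1.1, 10.2]
grip_width: 0.006
```

Call:
{"method": "play_rows", "body": {"translation": [[0,-15,0],[0,-30,0],[0,-35,0],[0,-35,0],[0,-30,0],[0,0,-30],[0,0,-30],[0,0,-30],[0,0,0],[0,0,0]], "turn": [[0,0,0],[0,0,0],[0,0,0],[0,0,0],[0,0,0],[0,0,0],[0,0,0],[0,0,0],[0,0,0],[0,0,0]], "fingers": [-1,-1,-1,-1,-1,-1,-1,-1,-1,-1]}}

```text
time: 38.9
position: [0.5336, -0.314, 0.1986]
tool_rot: [-1.193, 1.236, -1.234]
ft_force: [0.1, -0.5, -0.1]
grip_width: 0.005
```

```bash
python3 - <<'E'
from h import *
cv2.imwrite('pics/top24.png',ctrl.get_image('top'));cv2.imwrite('pics/side24.png',ctrl.get_image('side'))
plan([.6245,-.317,.0535],-.03,wrap=False)
E
```

```text
pos [ 0.5358 -0.3131  0.1987] t 39.0 F [-0.3 -0.1  0.9] g 0.011
turn [-0.0009 -0.0021 -0.0017] shift now-axes [  1.4 145.3  88.6] shift after turn [  1.3 145.2  88.7]
```

View pics/side24.png

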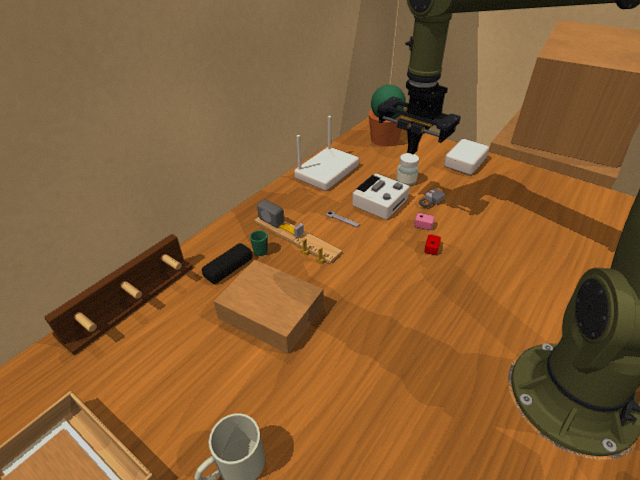

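View pics/top24.png

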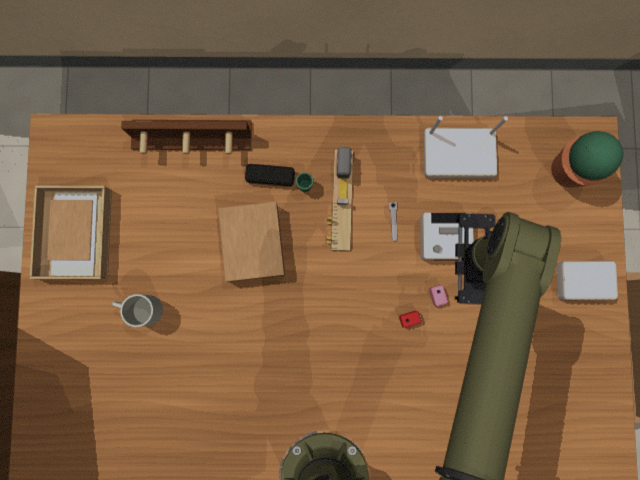

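The flap is flush, the blade is home, the keys are up and the bystanders haven't moved. No blue light is outside the carton and the arm is clear, so I'll hand in.

```bash
python3 - <<'E'
from bench import ctrl
print(ctrl.close_job())
E
```

```text
the job is handed in; nothing more can be done
None
```

I finished the whole job and handed it in at about 39 s. The close call reported no verdict, so everything below comes from my own pictures and force readings.

- **Lights:** There were three blue lights, and all three went into the carton. The last view before shutting the flap showed them on the floor inside. I left the pink and red look-alikes alone.
- **Flap:** I pushed it over from outside and pressed it down. The final side and top views show it flush all round, but I could not read its angle or see the tab behind the rim.
- **Tape:** I drew the tab 47 mm to the nearer pointer and 99 mm to the farther one. I held it over 1.7 s at each, and wrist pictures showed it level with the fin. I then eased the blade home, and it showed back at its home mark.
- **Keys:** I pressed round, square, then bar, one at a time, each to a force (17, 7.5 and 10 N) above the 4 N of a key right down. The later views show the keys up again. The gripper hid the square key in the last top view.
- **Bystanders:** In the last pictures none looked moved, and the arm was clear of everything.

My first rough top-view reading of the pointer distances (43 and 95 mm) disagreed with the wrist view (47 and 99 mm). I used the wrist values, which matched the rail's 20 mm marks and a finer top-view measurement (46 and 97–99 mm). A rough side-view check read slightly longer, 49–51 and 101–103 mm.

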